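Lock the catch cup into the peanut mill

ROBOT

A 7-joint arm with a two-finger parallel gripper is mounted at the origin on the work surface. World frame = base frame: x ahead of the robot, y to its left, z up, the work surface at z = 0. Lengths are in m, angles in rad, forces in N, time in s.
With the tool pointing down it reaches from about 0.4 to 0.85 m from the base axis. Payload 4.5 kg.
Tool frame: the origin (TCP) lies at the very end of the fingers, on their centre line; the grasp point (between the pads) lies 19 mm behind it (r.grip_depth is the distance from the TCP to the grasp point, in m); z points along the fingers, x is the direction in which the jaws open and shut, and the axes are right-handed (so a half turn about z gives the same grasp; the last joint's range is limited). The gripper opens to 88 mm and grips with 3 to 60 N. Pads are 18 mm wide; open, the fingers measure 123 mm over their backs; the gripper's body (75 mm by 187 mm) begins 45 mm behind the grasp point.
Start: joints at [1.207, 0.689, -0.195, 1.565, 0.157, 0.902, -0.215], TCP at [0.242, -0.576, 0.207] pointing down, gripper open.
Joint ranges: [-3.01, 3.01], [-0.46, 2.08], [-1.47, 1.51], [0.13, 2.56], [-1, 4.14], [0.04, 2.09], [-2.66, 2.66]. Speed limits (rad/s): [2.57, 2.57, 3.14, 3.14, 3.14, 3.14, 3.14].

INTERFACE

Orientations are given as a unit quaternion [x, y, z, w].
In Python, from plant import r gives the robot as it stands. The module is installed in compiled form; this text tells all that it offers.
- The arm moves only by the shell command python3 -m jog 'ROWS' [FORCE]. ROWS is JSON, a list of rows, each a list of 5 numbers: the shift along the tool's x, y, z in units of 1 m (1.0 is 1 m), then the turn about the tool's z in units of 360 degrees (1.0 is 360 degrees), then the closure, from 0 (fully open) to 1 (shut). In form: [[dx, dy, dz, yaw, fingers], ...]. A call has 1 to 20 rows; each row shifts and turns the commanded pose from where the row before left it, along the tool's axes as they then stand; what a row does not reach is not made up. A row lasts 1/10 s, in which the tool goes at most 50 mm and 8.59 degrees, less where a joint would pass 70% of its speed; a pose out of reach is approached as far as the arm can. A call with a number of a shift or a turn outside -1 to 1 is refused whole. A call with a gripper value outside its range is refused whole. The fingers move at their own pace and stop on an object; FORCE is the grip in N (left out, the last holds). Time passes only in rows, so rows that do not move let the fingers close. It gives the time, the measured TCP pose, the force and the opening at its end, in the units of the state.
- r.get_state(): the state, without advancing time (a new reading comes with each control period).
- r.snapshot(name): name is "scene" or "top"; returns the picture (480x640x3 uint8, red, green, blue); there is no depth.
- r.get_calibration(name): a dict with "mtx" (3x3 intrinsics, pixels), "dist" ([k1, k2, p1, p2, k3] as OpenCV has them; the pictures are not rectified), "R" (3x3) and "t" (3): a world point X has camera coordinates R X + t. Camera axes: x right, y down, z forward; pixel columns grow to the right and rows downward; lengths in m; the calibration is good to about 2 mm. A picture is of the moment at which its call begins. get_calibration takes no time and is no camera call.
- r.finish_job(): hands the job in, once; it reports no verdict.
Trained networks look in the newest picture that a camera, given by its name, has taken for a name from the list of things; names that differ only in an ending like _2 or _b are one class to them, and where a whole thing is asked for, a point or a joint stands for the part that bears it (a point fixed in the world has none). Each returns a list of dicts, best first, with "score" (0 to 1); they miss things now and then, are a little off and sometimes report something else, mostly with a low value. They report only what shows in the picture. A call takes as long as a camera call.
- r.cut_out(thing, camera): "pixels" (480x640 bool, what is visible of it) and "rect" ([left, top, right, bottom] in pixels, round what is visible of it).
The state is a dict: "clock": time; "q": joint angles; "qd": joint speeds; "joint_torque": joint torques, N m; "tool_pos": TCP position; "eef_rot": TCP orientation; "contact_force": force on the tool from outside, world axes, zero at the start; "moment": the same for the moment, N m; "opening": opening from 0.0 (shut) to 1.0 (fully open).
Only numpy, scipy, OpenCV 4.12 (cv2) and the standard library are available. Lean on these libraries where they do the work, as an engineer would, in place of code of your own. Each camera call takes 0.05 s, during which the arm holds its last target.

TASK

Get the peanut mill ready: first stand the jar that blocks the front of the mill upright in the empty white tub, then bring the handled catch cup up into the mill's head and twist its handle round to point straight out of the mill's front, until the lugs drop home and the cup hangs locked and level by itself. Do not tip the jar over, and do not shift or upset the sauce bottle, the tin or the mug.

Things in the scene. Friction and masses are not known exactly. Their poses are not given: they have to be found in the camera images.
- mill: Grey tabletop mill, fixed. Origin on its head's vertical axis at table height; z up, -x out of its front. Round head, radius 52 mm, 143 to 223 mm up, open below; hopper above it, radius 50 mm, to 321 mm. Column 80 to 135 mm behind the axis. Base plate 12 mm thick, 60 mm ahead to 140 mm behind the axis, 65 mm to each side. Ribs on the head: short at the cup handle's entry, long where it locks.
- mill_mouth (a point): On the head's axis at the underside of its lug ring, 143 mm above the table; axes as the mill's. Ring: bore radius 35 mm, 6 mm thick, with three mouths 30 deg wide. The cup's lugs (width about 20 deg) fit through when cup yaw = mill yaw - 0.785 rad: handle 45 deg off straight ahead, to the left of the mill's front seen from the robot, under the short rib.
- mill_seat (a point): On the head's axis, 122 mm above the table: where cup_center lies when locked; axes as the mill's. Locked: cup yaw = mill yaw, handle straight out of the front under the long rib, lugs dropped into pockets (3.5 deg of play before an end stop; stops forbid turning the other way). From the mouths it is a 45 deg turn, counter-clockwise seen from above (yaw grows).
- mill_ceiling (a point): On the head's axis, 161 mm above the table: flat ceiling that stops the cup's rim when cup_center is 6 mm above mill_seat. Between mouths and pockets the ring bears sills 2.5 mm high: while turning, keep cup_center 3 to 6 mm above mill_seat, then lower the cup into the pockets and let go.
- cup_center (a point): On the axis of the steel catch cup, 37 mm above its underside (mid-height of its handle). Cup: radius 32 mm, 70 mm tall, open top, about 0.26 kg, centre of mass some 16 mm from the axis towards the handle. Axes: z up, -x along the handle. Three lugs at the rim (64 to 70 mm up, out to radius 41 mm, 13 mm wide) at 0, 130 and 230 deg about z from +x. Starts upright on the table.
- cup_handle (a point): Point on the cup's black straight handle at which to grip it: 112 mm from the cup's axis (at -112 mm on its x), 37 mm above the cup's underside. The grip is a level bar 20 mm wide and 22 mm tall, from 50 to 140 mm from the axis.
- cup: Catch cup taken as a whole; origin at the centre of its underside, axes as cup_center.
- jar_center (a point): Middle, half-way up, of the closed amber glass jar with steel cap that stands ahead of the mill in the path of the cup's handle. Radius 27 mm, 115 mm tall, about 0.22 kg; z along its axis.
- jar: Jar taken as a whole; origin at the centre of its underside.
- tub_in (a point): Centre of the inner floor of the empty, open white tub, which is fixed to the table: outside 150 mm (x) by 120 mm (y), 55 mm tall, walls 4 mm; inner floor 4 mm above the table. x, y along its sides.
- sauce_center (a point): Bystander: middle of the black sauce bottle, radius 28 mm, 150 mm tall, near the cup. Leave it.
- tin_center (a point): Bystander: middle of the plain closed tin, radius 30 mm, 72 mm tall, near the cup. Leave it.
- mug_center (a point): Bystander: middle of the white handleless mug, radius 34 mm, 65 mm tall, near the tub, on the robot's side. Leave it.

How it is judged:
On the way, in this order (a step that is already met when the one before it is completed fails the run):
1. the jar stands upright in the tub (x of jar_center in the frame of tub_in between -0.07 and 0.07 m and y of jar_center in the frame of tub_in between -0.055 and 0.055 m and z of jar_center in the frame of tub_in between 0.05 and 0.065 m and angle between jar_center's own z axis and vertical below 0.1 rad and linear speed of jar below 0.02 m/s), for 0.2 s.
2. the cup hangs locked in the mill's head, handle straight ahead (horizontal distance between cup_center and mill_seat below 0.006 m and z of cup_center in the frame of mill_seat between -0.002 and 0.0019 m and angle between the x axis of cup_center and the x axis of mill_seat, either way round below 0.1 rad and angle between cup_center's own z axis and vertical below 0.08 rad and linear speed of cup below 0.02 m/s), for 0.2 s.
At the end, for the whole second after the job is handed in: The cup hangs in the head: axis within 6 mm, height within 1.9 mm of the locked height, handle within 0.1 rad of straight ahead, tilt under 0.08 rad; the jar stands upright (0.1 rad) on the tub's inner floor; both at rest (all of step 1 and all of step 2); the robot touches nothing.
It fails at once if a bystander (sauce bottle, tin, mug) is shifted more than 30 mm or tipped (distance of any of sauce_center, tin_center, mug_center from where it was at the start of the episode above 0.03 m or angle between any of sauce_center, tin_center, mug_center's own z axis and vertical above 0.35 rad).
It fails at once if the jar is tipped over (angle between jar_center's own z axis and vertical above 0.6 rad).
It also fails if it takes over 72 s, if anything falls off the work surface, if the arm or the gripper's body presses on something with over 40 N, if the wrist force passes 120 N, or if a joint passes its speed limit or range.

## Working session

There is one attempt and no reset: what is moved stays moved. The work goes in short steps, Python scripts to look and compute and a shell command to move; the robot and the scene stay as the last step left them, time stands still between calls to the robot, and variables do not carry over. Pictures are saved under pics/ and viewed, and the job is handed in when it is done.

```bash
mkdir -p pics
cat > h.py <<'E'
import numpy as np, cv2
from plant import r
def save(n,f):
    im=r.snapshot(n); cv2.imwrite(f'pics/{f}.png',im[:,:,::-1]); return im
E
python3 - <<'E'
from h import *
s=r.get_state()
print({k:np.round(v,3).tolist() for k,v in s.items()})
for c in ['scene','top']:
    save(c,c+'0'); k=r.get_calibration(c)
    print(c,np.round(k['mtx'],1).tolist(),k['dist'],'pos',np.round(-k['R'].T@k['t'],3), np.round(k['R'],2).tolist())
E
```

```text
{'clock': 0.0, 'q': [1.207, 0.69, -0.195, 1.566, 0.157, 0.902, -0.215], 'qd': [-0.0, 0.0, 0.0, 0.0, -0.0, -0.001, -0.001], 'joint_torque': [-0.0, -52.756, -1.266, -15.343, -0.052, 0.007, 0.0], 'tool_pos': [0.242, -0.576, 0.206], 'eef_rot': [0.833, -0.553, -0.001, -0.0], 'contact_force': [0.161, 0.336, 0.206], 'moment': [-0.002, 0.048, -0.011], 'opening': 1.004}
scene [[487.0, 0.0, 312.5], [0.0, 487.0, 248.8], [0.0, 0.0, 1.0]] [-0.10506033  0.          0.          0.          0.        ] pos [1.26  0.151 0.951] [[-0.2, 0.98, -0.0], [0.73, 0.14, -0.67], [-0.65, -0.13, -0.74]]
top [[518.7, 0.0, 319.0], [0.0, 518.7, 239.1], [0.0, 0.0, 1.0]] [-0.13896716  0.          0.          0.          0.        ] pos [ 0.373 -0.003  1.185] [[-0.02, -1.0, -0.01], [-0.99, 0.02, -0.14], [0.14, 0.01, -0.99]]
```

View pics/scene0.png

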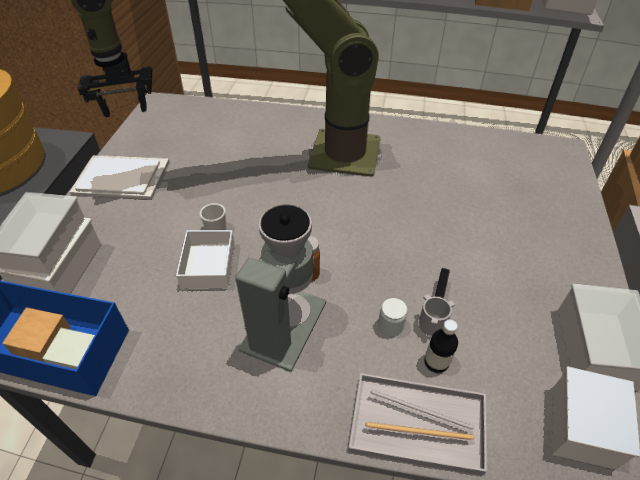

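View pics/top0.png

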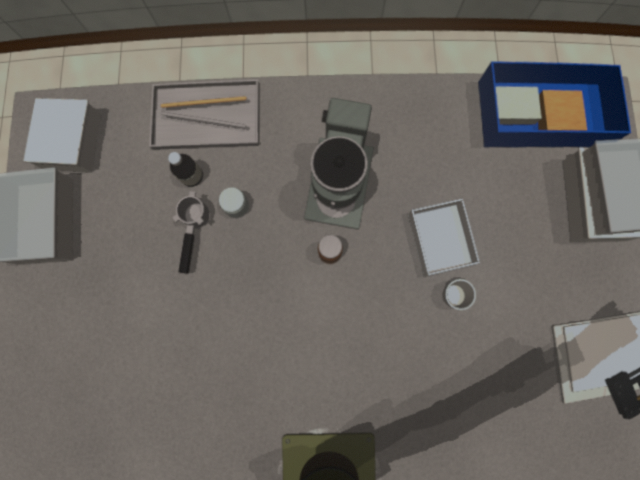

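```bash
cat > fit.py <<'E'
from h import *
from scipy.optimize import minimize
CAL={c:r.get_calibration(c) for c in ['scene','top']}
def proj(c,P):
    k=CAL[c]; p,_=cv2.projectPoints(np.asarray(P,float),cv2.Rodrigues(k['R'])[0],k['t'],k['mtx'],k['dist']); return p[:,0]
def cyl(rad,z0,z1,x=0,y=0,n=40):
    a=np.linspace(0,2*np.pi,n,False); 
    return np.vstack([np.c_[x+rad*np.cos(a),y+rad*np.sin(a),0*a+z] for z in (z0,z1)])
def box(x0,x1,y0,y1,z0,z1):
    return np.array([[x,y,z] for x in(x0,x1) for y in(y0,y1) for z in(z0,z1)])
M={'mill':[cyl(.052,.143,.223),cyl(.05,.223,.321),box(.08,.135,-.04,.04,0,.22),box(-.06,.14,-.065,.065,0,.012)],
'cup':[cyl(.032,0,.07),box(-.14,-.03,-.01,.01,.026,.048)]+[cyl(.007,.064,.07,.036*np.cos(b),.036*np.sin(b),12) for b in np.radians([0,130,230])],
'jar':[cyl(.027,0,.115)],'tub_in':[box(-.075,.075,-.06,.06,0,.055)],
'sauce_center':[cyl(.028,0,.1),cyl(.012,.1,.15)],'tin_center':[cyl(.03,0,.072)],'mug_center':[cyl(.034,0,.065)]}
def render(parts,p,c,z=0):
    S=4; m=np.zeros((480,640),np.uint8); co,si=np.cos(p[2]),np.sin(p[2])
    R=np.array([[co,-si,0],[si,co,0],[0,0,1]])
    for q in parts:
        h=cv2.convexHull((proj(c,q@R.T+[p[0],p[1],z])).astype(np.float32))
        cv2.fillConvexPoly(m,np.round(h*16).astype(np.int32),255,cv2.LINE_AA,4)
    return m/255.
def fit(name,masks,p0,yaw=True,occ={},z=0):
    def f(p):
        p=[p[0],p[1],p[2] if yaw else 0]; e=0
        for c,m in masks.items():
            d=render(M[name],p,c,z); w=occ.get(c,1); e+=(abs(d-m)*w).sum()/max(m.sum(),1)
        return e
    s=np.array([[0,0,0],[.02,0,0],[0,.02,0],[0,0,.2]])
    b=None
    for _ in range(3):
        o=minimize(f,p0,method='Nelder-Mead',options=dict(initial_simplex=np.array(p0)+s,xatol=1e-5,fatol=1e-5)); p0=o.x;s=s*.5
    return o.x,o.fun
E
python3 - <<'E'
from fit import *
init={'mill':[.63,-.06,-.1],'cup':[.53,.29,0],'jar':[.46,-.02,0],'tub_in':[.47,-.25,.1],'sauce_center':[.6,.3,0],'tin_center':[.55,.2,0],'mug_center':[.35,-.3,0]}
for c in CAL: r.snapshot(c)
im={c:r.snapshot(c) for c in CAL}
MS={}
for n in init:
    ms={}
    for c in CAL:
        o=r.cut_out(n,c)
        print(n,c,[(round(d['score'],2),np.round(d['rect']).tolist(),int(d['pixels'].sum())) for d in o[:2]])
        if o: ms[c]=o[0]['pixels'].astype(float); MS[n,c]=o[0]['pixels']
    print('   fit',[ (k,fit(n,{k:v},init[n],n in('mill','cup','tub_in'))) for k,v in ms.items()])
    print('   both',fit(n,ms,init[n],n in('mill','cup','tub_in')))
np.save('ms.npy',MS,allow_pickle=True)
print(r.get_state()['clock'])
E
```

```text
mill scene [(0.61, [234.0, 206.0, 329.0, 369.0], 10097)]
mill top [(0.8, [304.0, 98.0, 372.0, 230.0], 6642)]
   fit [('scene', (array([ 0.63270556, -0.03086745, -0.19401067]), np.float64(0.12223160830143683))), ('top', (array([ 0.63486414, -0.03273729, -0.19330072]), np.float64(0.10011395103057785)))]
   both (array([ 0.63401018, -0.03160487, -0.19856245]), np.float64(0.22826100595764032))
cup scene [(0.58, [420.0, 268.0, 454.0, 336.0], 1229)]
cup top [(0.96, [172.0, 190.0, 207.0, 272.0], 1399)]
   fit [('scene', (array([ 0.60162496,  0.2972504 , -0.15143397]), np.float64(0.2079994894621803))), ('top', (array([ 0.60640692,  0.29544653, -0.13501905]), np.float64(0.14117366746555662)))]
   both (array([ 0.60541321,  0.29556947, -0.14959097]), np.float64(0.36364872876846965))
jar scene [(0.64, [309.0, 237.0, 317.0, 278.0], 260)]
jar top [(0.77, [316.0, 236.0, 341.0, 265.0], 557), (0.34, [173.0, 189.0, 211.0, 273.0], 1345)]
   fit [('scene', (array([ 0.49657809, -0.00466235, -0.36750638]), np.float64(3.0819306184012065))), ('top', (array([ 0.5056729 , -0.01289811, -0.27064763]), np.float
[... 1156 characters left out ...]
220.0], 702)]
   fit [('scene', (array([ 0.62362565,  0.203006  , -0.51068381]), np.float64(0.18330185285123224))), ('top', (array([ 0.62237142,  0.19938883, -0.59180756]), np.float64(0.1649405061169767)))]
   both (array([ 0.62481653,  0.20134353, -0.50915739]), np.float64(0.3513806696258576))
mug_center scene [(0.8, [198.0, 204.0, 227.0, 232.0], 577)]
mug_center top [(0.56, [441.0, 277.0, 479.0, 311.0], 856)]
   fit [('scene', (array([ 0.38115656, -0.30253032, -0.1473758 ]), np.float64(0.46765215618309713))), ('top', (array([ 0.40553922, -0.29794503, -0.25269117]), np.float64(0.19015942825728419)))]
   both (array([ 0.40510906, -0.29490316, -0.57802604]), np.float64(0.714093214668073))
1.0
```

```bash
cat > ov.py <<'E'
from fit import *
P={'mill':[.634,-.0316,-.195],'cup':[.606,.2956,-.145],'jar':[.5055,-.0129,0],'tub_in':[.5341,-.2712,.23],'sauce_center':[.7,.311,0],'tin_center':[.6235,.2005,0],'mug_center':[.405,-.2975,0]}
def overlay(c,im,P,roi,s,f,z={}):
    x0,y0,x1,y1=roi
    o=cv2.resize(im[y0:y1,x0:x1,::-1],None,fx=s,fy=s,interpolation=cv2.INTER_CUBIC).copy()
    for n,p in P.items():
        co,si=np.cos(p[2]),np.sin(p[2]);R=np.array([[co,-si,0],[si,co,0],[0,0,1]])
        for q in M[n]:
            pts=proj(c,q@R.T+[p[0],p[1],z.get(n,0)])
            pts=((pts+.5-[x0,y0])*s-.5)
            k=len(q)//2
            gs=[pts[:k],pts[k:]] if len(q)>8 else [cv2.convexHull(pts.astype(np.float32))[:,0]]
            for g in gs: cv2.polylines(o,[np.round(g).astype(np.int32)],True,(0,255,255) if n!='jar' else (255,255,0),1)
    cv2.imwrite(f'pics/{f}.png',o)
E
python3 - <<'E'
from ov import *
im=r.snapshot('top'); overlay('top',im,P,(160,90,480,320),2.5,'ovt1')
im=r.snapshot('scene'); overlay('scene',im,P,(170,190,470,390),2.6,'ovs1')
E
```

```text
(no output)
```

View pics/ovt1.png

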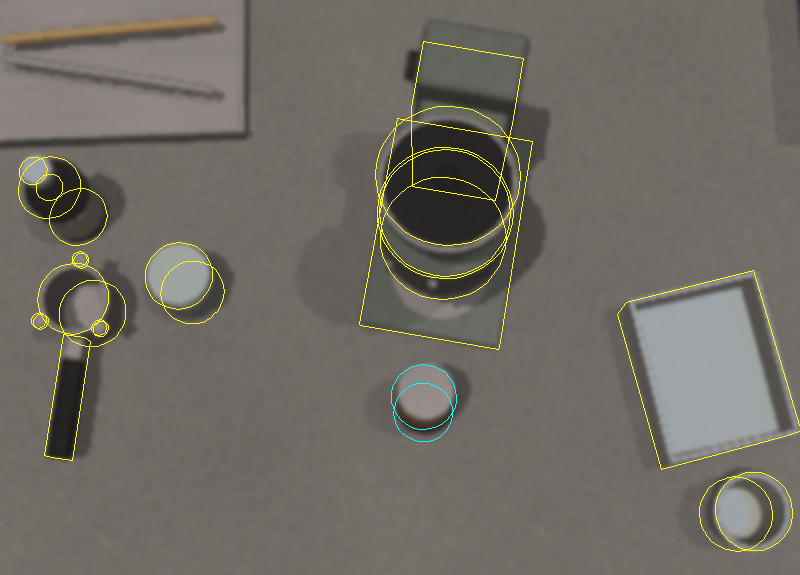

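View pics/ovs1.png

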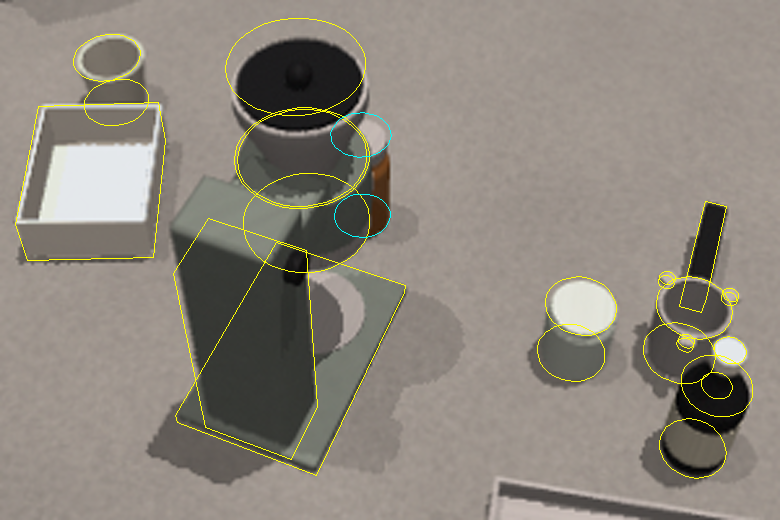

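Run:
```python
from fit import *
MS=np.load('ms.npy',allow_pickle=True).item()
def parts(v):
    hc,w0,w1,hh,rb=v
    return [cyl(.052,.143,.223),np.vstack([cyl(rb,.223,.224),cyl(.05,hh-.005,hh)]),box(.08,.135,-w0,w0,0,hc),box(-.06,.14,-.065,.065,0,.012)]
def f(q,cs):
    e=0
    for c in cs:
        m=MS['mill',c].astype(float); e+=abs(render(parts(q[3:]),q[:3],c)-m).sum()/m.sum()
    return e
for cs in (['scene'],['top'],['scene','top']):
    x=np.array([.634,-.032,-.195,.25,.04,.04,.3,.035]); st=np.array([.01,.01,.08,.04,.01,.01,.02,.01])
    for _ in range(5):
        o=minimize(f,x,args=(cs,),method='Nelder-Mead',options=dict(initial_simplex=np.vstack([x,x+np.diag(st)]),maxiter=600)); x=o.x; st=st*.6
    print(cs,np.round(x,4),round(o.fun,4))
```

```text
['scene'] [ 0.6322 -0.031  -0.1961  0.2704  0.0373  0.0497  0.2974  0.0336] 0.0235
['top'] [ 0.6339 -0.0316 -0.2029  0.2631  0.0399  0.0472  0.2872  0.044 ] 0.0382
['scene', 'top'] [ 0.6325 -0.0314 -0.1978  0.2669  0.0392  0.0465  0.2973  0.0339] 0.0725
```

```bash
cat > to.py <<'E'
import sys,numpy as np
from plant import r
from scipy.spatial.transform import Rotation as Ro
s=r.get_state(); R=Ro.from_quat(s['eef_rot']).as_matrix(); a=np.degrees(np.arctan2(R[1,0],R[0,0]))
p=np.array(s['tool_pos'])
print('t',round(s['clock'],2),'tcp',np.round(p,4),'ang',round(a,2),'tilt',np.round(R[:2,2],3),'F',np.round(s['contact_force'],1),'M',np.round(s['moment'],2),'open',round(s['opening'],3),'q',np.round(s['q'],2))
v=[float(x) for x in sys.argv[1:]]
if len(v)>=3:
    b=v[3] if len(v)>3 else a
    d=np.array(v[:3])-p; t=np.radians(b)
    x=np.array([np.cos(t),np.sin(t),0]); y=np.array([np.sin(t),-np.cos(t),0])
    print('turn',round(-(b-a)/360,4),'then dx dy dz',np.round([d@x,d@y,-d[2]],4))
    t=np.radians(a);x=np.array([np.cos(t),np.sin(t),0]); y=np.array([np.sin(t),-np.cos(t),0]);print('cur-frame',np.round([d@x,d@y,-d[2]],4))
E
python3 to.py .507 -.013 .207 -101.3
```

```text
t 1.1 tcp [ 0.2422 -0.5762  0.2067] ang -67.2 tilt [ 0. -0.] F [ 0.4 -0.3  0.5] M [-0.03  0.   -0.01] open 1.0 q [ 1.21  0.69 -0.19  1.57  0.16  0.9  -0.22]
turn 0.0947 then dx dy dz [-6.042e-01 -1.494e-01 -3.000e-04]
cur-frame [-4.166e-01 -4.624e-01 -3.000e-04]
```

```bash
python3 -m jog '[[0,0,0,0.0237,0],[0,0,0,0.0237,0],[0,0,0,0.0237,0],[0,0,0,0.0237,0],[-0.0403,-0.01,0,0,0],[-0.0403,-0.01,0,0,0],[-0.0403,-0.01,0,0,0],[-0.0403,-0.01,0,0,0],[-0.0403,-0.01,0,0,0],[-0.0403,-0.01,0,0,0],[-0.0403,-0.01,0,0,0],[-0.0403,-0.01,0,0,0],[-0.0403,-0.01,0,0,0],[-0.0403,-0.01,0,0,0],[-0.0403,-0.01,0,0,0],[-0.0403,-0.01,0,0,0],[-0.0403,-0.01,0,0,0],[-0.0403,-0.01,0,0,0],[-0.0403,-0.01,0,0,0],[0,0,0,0,0]]'; python3 to.py .507 -.013 .061 -101.3
python3 - <<'E'
from ov import *
P['mill']=[.6328,-.0313,-.198]
overlay('scene',r.snapshot('scene'),P,(170,140,470,340),2.6,'s2')
overlay('top',r.snapshot('top'),P,(210,130,480,330),2.8,'t2')
E
```

```text
clock: 3.1
tool_pos: [0.5109, -0.0055, 0.2068]
eef_rot: [-0.638, 0.77, 0.001, 0.003]
contact_force: [-0.3, -0.7, -0.2]
opening: 1.0
t 3.1 tcp [ 0.5109 -0.0055  0.2068] ang -100.72 tilt [0.003 0.004] F [-0.3 -0.7 -0.2] M [ 0.02 -0.03  0.02] open 1.0 q [-0.11  0.54  0.05  1.92 -0.05  0.68 -1.79]
turn 0.0016 then dx dy dz [0.0081 0.0024 0.1458]
cur-frame [0.0081 0.0025 0.1458]
```

View pics/s2.png

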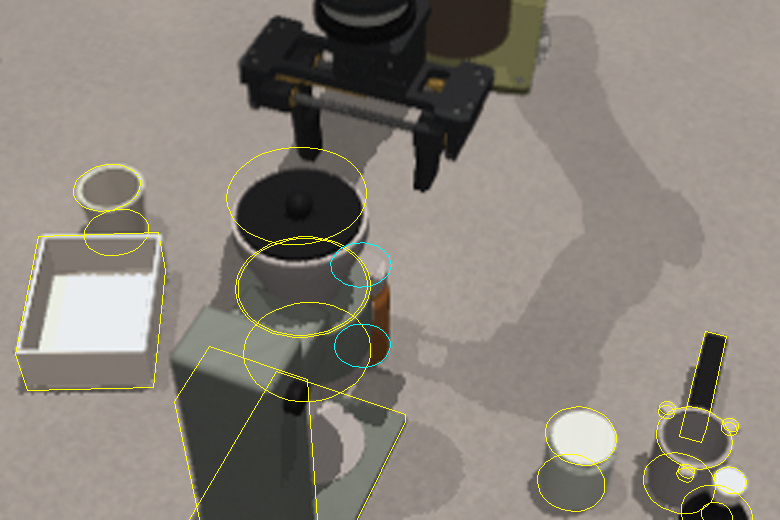

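View pics/t2.png

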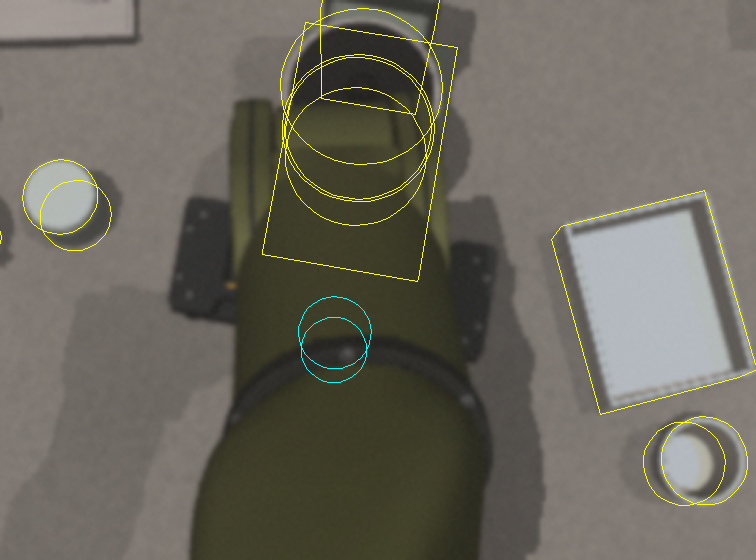

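```bash
python3 -c "
from h import *
save('scene','s2full')"
```

```text
(no output)
```

View pics/s2full.png

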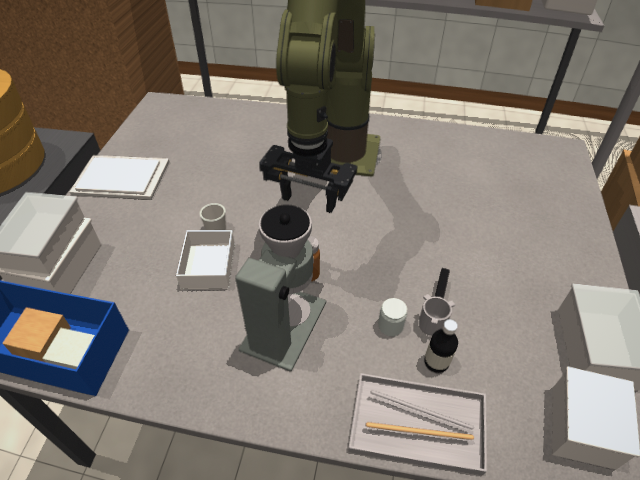

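```bash
python3 -m jog '[[0.0081,0.0024,0.03,0.0016,0],[0,0,0.03,0,0],[0,0,0.02,0,0],[0,0,0,0,0],[0,0,0,0,0]]'; python3 to.py .507 -.013 .066 -101.3; python3 -c "
from h import *
im=save('scene','x'); cv2.imwrite('pics/s3.png',cv2.resize(im[80:330,180:440,::-1],None,fx=2.4,fy=2.4))"
```

```text
clock: 3.75
tool_pos: [0.5038, -0.0219, 0.1271]
eef_rot: [-0.629, 0.777, -0.0, -0.0]
contact_force: [0.8, -0.3, 0.3]
opening: 0.999
t 3.75 tcp [ 0.5038 -0.0219  0.1271] ang -102.04 tilt [-0.    -0.001] F [ 0.8 -0.3  0.3] M [ 0.04 -0.01 -0.  ] open 0.999 q [-0.07  0.66  0.04  2.01 -0.05  0.47 -1.77]
turn -0.0021 then dx dy dz [-0.0094 -0.0014  0.0611]
cur-frame [-0.0094 -0.0012  0.0611]
```

View pics/s3.png

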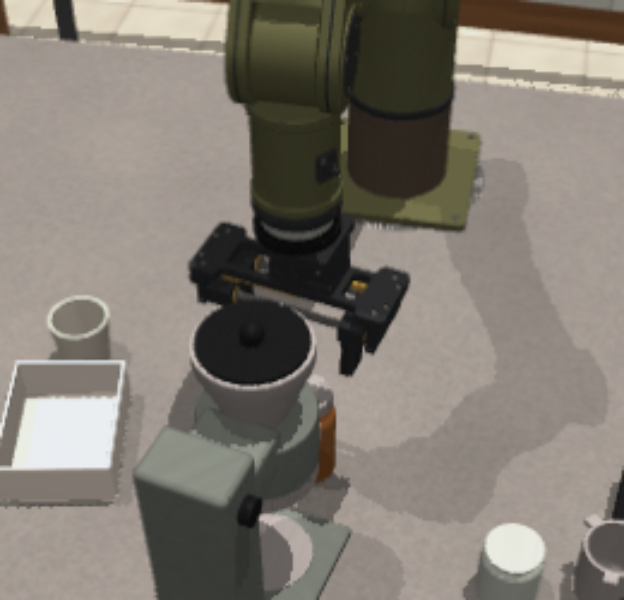

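```bash
python3 -m jog '[[-0.0094,-0.0014,0,-0.0021,0],[0,0,0.02,0,0],[0,0,0.02,0,0],[0,0,0.02,0,0],[0,0,0,0,0],[0,0,0,0,0],[0,0,0,0,0]]'; python3 to.py .507 -.013 .066 -101.3; python3 -c "
from h import *
im=save('scene','x'); cv2.imwrite('pics/s4.png',cv2.resize(im[80:330,180:440,::-1],None,fx=2.4,fy=2.4))"
```

```text
clock: 4.5
tool_pos: [0.5085, -0.0113, 0.068]
eef_rot: [-0.635, 0.772, -0.001, 0.001]
contact_force: [0.3, 0.5, -0.4]
opening: 0.995
t 4.5 tcp [ 0.5085 -0.0113  0.068 ] ang -101.14 tilt [0.002 0.   ] F [ 0.3  0.5 -0.4] M [ 0.06  0.06 -0.01] open 0.995 q [-0.08  0.77  0.03  2.04 -0.06  0.33 -1.78]
turn 0.0005 then dx dy dz [0.0019 0.0011 0.002 ]
cur-frame [0.0019 0.0011 0.002 ]
```

View pics/s4.png

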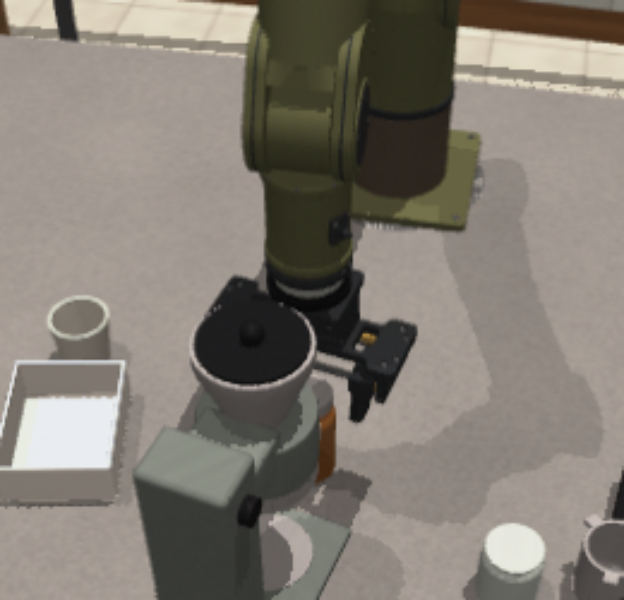

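```bash
python3 -m jog '[[0,0,0,0,0.3],[0,0,0,0,0.4],[0,0,0,0,0.5],[0,0,0,0,0.6],[0,0,0,0,0.7],[0,0,0,0,0.7],[0,0,0,0,0.7],[0,0,0,0,0.7]]' 35; python3 to.py
```

```text
clock: 5.35
tool_pos: [0.5073, -0.0117, 0.0667]
eef_rot: [-0.635, 0.773, -0.0, -0.0]
contact_force: [-0.5, -0.2, 0.2]
opening: 0.543
t 5.35 tcp [ 0.5073 -0.0117  0.0667] ang -101.17 tilt [-0. -0.] F [-0.5 -0.2  0.2] M [-0.08  0.04 -0.03] open 0.543 q [-0.08  0.77  0.03  2.04 -0.06  0.33 -1.78]
```

```bash
python3 -m jog '[[0,0,0,0,0.7],[0,0,-0.01,0,0.7],[0,0,-0.01,0,0.7],[0,0,-0.02,0,0.7],[0,0,0,0,0.7],[0,0,0,0,0.7],[0,0,0,0,0.7]]'; python3 to.py;  python3 -c "
from h import *
im=save('scene','x'); cv2.imwrite('pics/s5.png',cv2.resize(im[80:330,180:440,::-1],None,fx=2.4,fy=2.4))"
```

```text
clock: 6.05
tool_pos: [0.507, -0.0114, 0.1063]
eef_rot: [-0.635, 0.772, 0.0, -0.0]
contact_force: [0.0, -0.3, -1.9]
opening: 0.538
t 6.05 tcp [ 0.507  -0.0114  0.1063] ang -101.15 tilt [-0.001  0.   ] F [ 0.  -0.3 -1.9] M [-0.01  0.05 -0.01] open 0.538 q [-0.09  0.7   0.04  2.02 -0.05  0.43 -1.78]
```

View pics/s5.png

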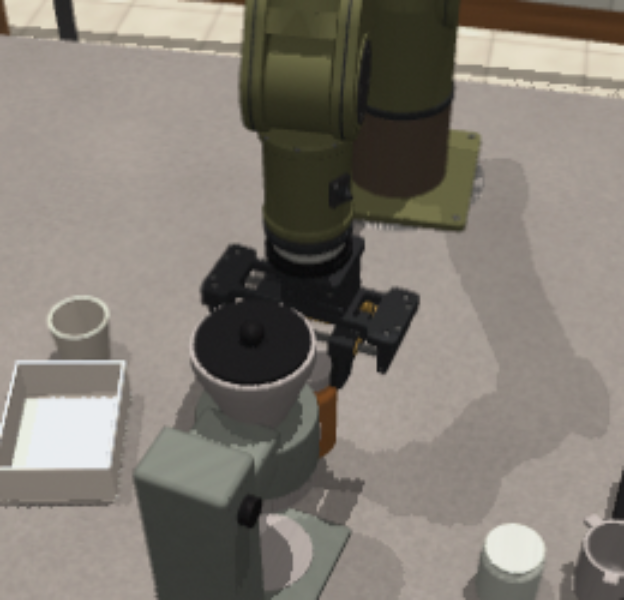

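```bash
python3 -m jog '[[0,0.015,-0.015,0,0.7],[0,0.02,-0.015,0,0.7],[0,0.015,-0.01,0,0.7],[0.02,0,0,0,0.7],[0.025,0,0,0,0.7],[0.025,0,0,0,0.7],[0.025,0,0,0,0.7],[0.025,0,0,0,0.7],[0.025,0,0,0,0.7],[0.025,0,0,0,0.7],[0.025,0,0,0,0.7],[0.025,0,0,0,0.7],[0.015,0,0,0,0.7],[0,0,0,0,0.7],[0,0,0,0,0.7],[0,0,0,0,0.7]]'; python3 to.py .534 -.268 .073
```

```text
clock: 7.7
tool_pos: [0.4131, -0.2309, 0.1464]
eef_rot: [-0.636, 0.772, 0.001, 0.0]
contact_force: [0.2, 0.6, -0.5]
opening: 0.54
t 7.7 tcp [ 0.4131 -0.2309  0.1464] ang -101.04 tilt [-0.     0.001] F [ 0.2  0.6 -0.5] M [0.06 0.05 0.01] open 0.54 q [ 0.43  0.6  -0.03  2.08  0.04  0.47 -1.39]
turn -0.0 then dx dy dz [ 0.0133 -0.1258  0.0734]
cur-frame [ 0.0133 -0.1258  0.0734]
```

```bash
python3 -m jog '[[0.0033,-0.02,0,0,0.7],[0.005,-0.03,0,0,0.7],[0.005,-0.03,0,0,0.7],[0,-0.03,0,0,0.7],[0,-0.016,0,0,0.7],[0,0,0,0,0.7],[0,0,0,0,0.7],[0,0,0,0,0.7],[0,0,0,0,0.7]]'; python3 to.py .534 -.268 .072;python3 -c "
from h import *
im=save('scene','x'); cv2.imwrite('pics/s6.png',cv2.resize(im[80:330,130:390,::-1],None,fx=2.4,fy=2.4))"
```

```text
clock: 8.6
tool_pos: [0.5326, -0.2696, 0.1467]
eef_rot: [-0.635, 0.773, 0.001, -0.0]
contact_force: [0.1, -0.7, -2.0]
opening: 0.538
t 8.6 tcp [ 0.5326 -0.2696  0.1467] ang -101.17 tilt [-0.001  0.   ] F [ 0.1 -0.7 -2. ] M [ 0.07  0.02 -0.01] open 0.538 q [ 0.41  0.72 -0.03  1.72  0.03  0.7  -1.4 ]
turn -0.0 then dx dy dz [-0.0018 -0.001   0.0747]
cur-frame [-0.0018 -0.001   0.0747]
```

View pics/s6.png

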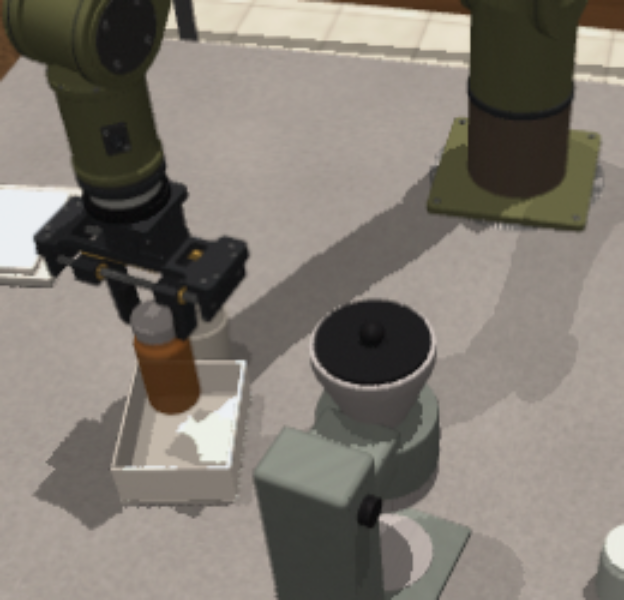

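```bash
python3 -m jog '[[0,0,0.02,0,0.7],[0,0,0.02,0,0.7],[0,0,0.02,0,0.7],[0,0,0.01,0,0.7],[0,0,0.003,0,0.7],[0,0,0.002,0,0.7],[0,0,0,0,0.7],[0,0,0,0,0.7],[0,0,0,0,0.7]]'; python3 to.py
```

```text
clock: 9.55
tool_pos: [0.5344, -0.2701, 0.0724]
eef_rot: [-0.635, 0.772, -0.001, 0.0]
contact_force: [0.5, -0.4, -1.6]
opening: 0.537
t 9.55 tcp [ 0.5344 -0.2701  0.0724] ang -101.15 tilt [ 0.001 -0.001] F [ 0.5 -0.4 -1.6] M [0.07 0.06 0.01] open 0.537 q [ 0.4   0.83 -0.02  1.76  0.03  0.55 -1.41]
```

```bash
python3 -m jog '[[0,0,0.002,0,0.7],[0,0,0,0,0.7],[0,0,0,0,0.7]]'; python3 to.py
```

```text
clock: 9.85
tool_pos: [0.5348, -0.2703, 0.0707]
eef_rot: [-0.635, 0.773, -0.001, 0.0]
contact_force: [-0.0, 0.5, 5.5]
opening: 0.536
t 9.85 tcp [ 0.5348 -0.2703  0.0707] ang -101.16 tilt [ 0.002 -0.001] F [-0.   0.5  5.5] M [0.16 0.07 0.03] open 0.536 q [ 0.4   0.84 -0.02  1.76  0.03  0.54 -1.41]
```

```bash
python3 -m jog '[[0,0,0,0,0.4],[0,0,0,0,0.3],[0,0,0,0,0.15],[0,0,0,0,0],[0,0,0,0,0],[0,0,0,0,0],[0,0,-0.01,0,0],[0,0,-0.02,0,0],[0,0,-0.03,0,0],[0,0,-0.03,0,0],[0,0,-0.03,0,0],[0,0,-0.02,0,0],[0,0,0,0,0],[0,0,0,0,0]]'; python3 to.py .45 .0 .21;python3 -c "
from h import *
im=save('scene','x'); cv2.imwrite('pics/s7.png',cv2.resize(im[80:330,130:390,::-1],None,fx=2.4,fy=2.4))"
```

```text
clock: 11.25
tool_pos: [0.5338, -0.2698, 0.2101]
eef_rot: [-0.635, 0.772, -0.0, 0.0]
contact_force: [0.1, -0.3, -0.9]
opening: 1.001
t 11.25 tcp [ 0.5338 -0.2698  0.2101] ang -101.15 tilt [ 0.001 -0.   ] F [ 0.1 -0.3 -0.9] M [ 0.03  0.08 -0.02] open 1.001 q [ 0.41  0.64 -0.03  1.65  0.02  0.84 -1.39]
turn -0.0 then dx dy dz [-2.485e-01  1.344e-01  1.000e-04]
cur-frame [-2.485e-01  1.344e-01  1.000e-04]
```

View pics/s7.png

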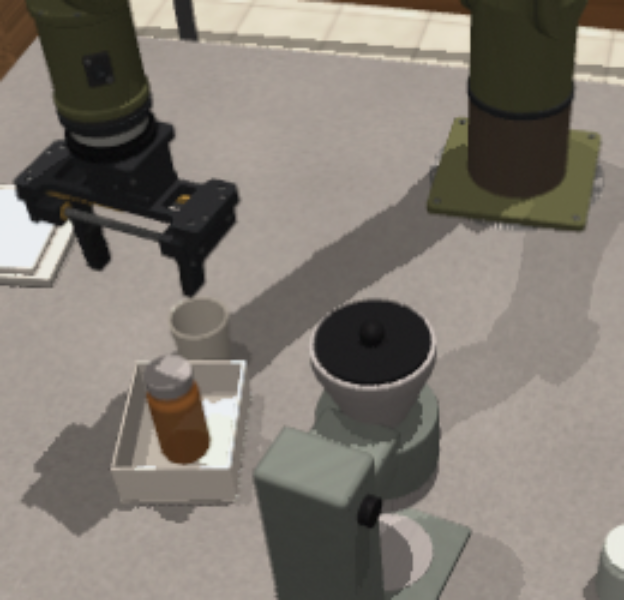

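```bash
python3 to.py .43 -.05 .21; python3 -m jog '[[0,0.03,0,0,0],[-0.01,0.03,0,0,0],[-0.03,0.03,0,0,0],[-0.04,0.03,0,0,0],[-0.04,0.02,0,0,0],[-0.04,0.0,0,0,0],[-0.04,0,0,0,0],[-0.04,0,0,0,0],[-0.04,0,0,0,0],[-0.04,0,0,0,0],[-0.04,0,0,0,0],[0,0,0,0,0],[0,0,0,0,0],[0,0,0,0,0]]'; python3 to.py .495 .312 .1 -98.3
python3 - <<'E'
from ov import *
im={c:r.snapshot(c) for c in CAL}
for n,p0,y in [('cup',[.606,.2956,-.145],True),('jar',[.5344,-.27,0],False)]:
    ms={}
    for c in CAL:
        o=r.cut_out(n,c); 
        print(n,c,[(round(d['score'],2),np.round(d['rect']).tolist()) for d in o[:2]])
        if o: ms[c]=o[0]['pixels'].astype(float); print(fit(n,{c:ms[c]},p0,y,z=.004 if n=='jar' else 0))
    print(fit(n,ms,p0,y))
P['mill']=[.6328,-.0313,-.198];P['jar']=[.5344,-.27,0]
overlay('scene',im['scene'],P,(170,190,470,390),2.6,'s8',{'jar':.004})
overlay('top',im['top'],P,(160,140,260,290),4,'t8',{'jar':.004})
E
```

```text
t 11.3 tcp [ 0.5333 -0.2696  0.2092] ang -101.15 tilt [-0.001  0.   ] F [-0.7 -0.1 -0.4] M [ 0.05 -0.01  0.06] open 0.997 q [ 0.41  0.65 -0.03  1.65  0.02  0.84 -1.39]
turn -0.0 then dx dy dz [-0.1954  0.1438 -0.0008]
cur-frame [-0.1954  0.1438 -0.0008]
clock: 12.7
tool_pos: [0.4653, 0.1088, 0.209]
eef_rot: [-0.634, 0.773, 0.0, -0.001]
contact_force: [-0.5, -0.2, 0.3]
opening: 0.999
t 12.7 tcp [0.4653 0.1088 0.209 ] ang -101.25 tilt [-0.002 -0.002] F [-0.5 -0.2  0.3] M [ 0.11 -0.04  0.02] open 0.999 q [-0.34  0.5   0.02  2.   -0.01  0.65 -2.08]
turn -0.0082 then dx dy dz [-0.2053 -0.      0.109 ]
cur-frame [-0.205   0.0106  0.109 ]
cup scene [(0.69, [418.0, 267.0, 453.0, 337.0])]
(array([ 0.60158522,  0.29708568, -0.15037471]), np.float64(0.2129501473792131))
cup top [(0.68, [173.0, 190.0, 205.0, 275.0])]
(array([ 0.60634905,  0.29552639, -0.13546808]), np.float64(1.0430516750987944))
(array([ 0.60502362,  0.29597539, -0.15079973]), np.float64(1.2666309097073853))
jar scene [(0.86, [191.0, 226.0, 214.0, 271.0])]
(array([ 0.53545797, -0.27328984,  0.07617148]), np.float64(0.20929934050369584))
jar top [(0.81, [429.0, 220.0, 463.0, 250.0]), (0.49, [304.0, 101.0, 369.0, 228.0])]
(array([ 0.535129  , -0.27002843,  0.17148432]), np.float64(0.1996834848850621))
(array([ 0.5359488 , -0.27190684,  0.0724518 ]), np.float64(0.3994967691831962))
```

View pics/s8.png

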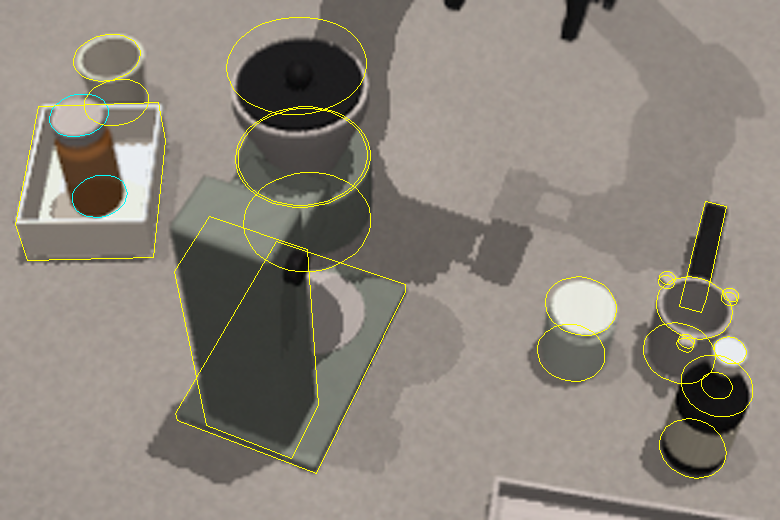

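View pics/t8.png

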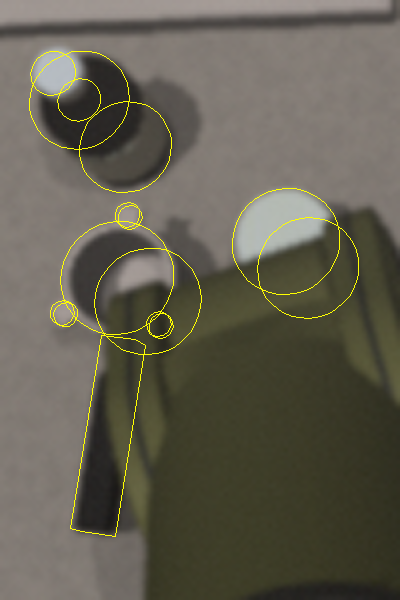

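Run:
```python
from ov import *
a=cv2.imread('pics/top0.png')[:,:,::-1];b=cv2.imread('pics/scene0.png')[:,:,::-1]
P={'cup':[.606,.2956,-.145]}
overlay('top',a,P,(155,180,235,280),5,'c1')
overlay('scene',b,P,(405,260,475,345),6,'c2')
x=cv2.imread('pics/c1.png');y=cv2.imread('pics/c2.png');h=max(x.shape[0],y.shape[0])
p=lambda i:np.pad(i,((0,h-i.shape[0]),(0,0),(0,0)))
cv2.imwrite('pics/c12.png',cv2.resize(np.hstack([p(x),p(y)]),(790,int(790*h/(x.shape[1]+y.shape[1])))))
```

```text
(no output)
```

View pics/c12.png

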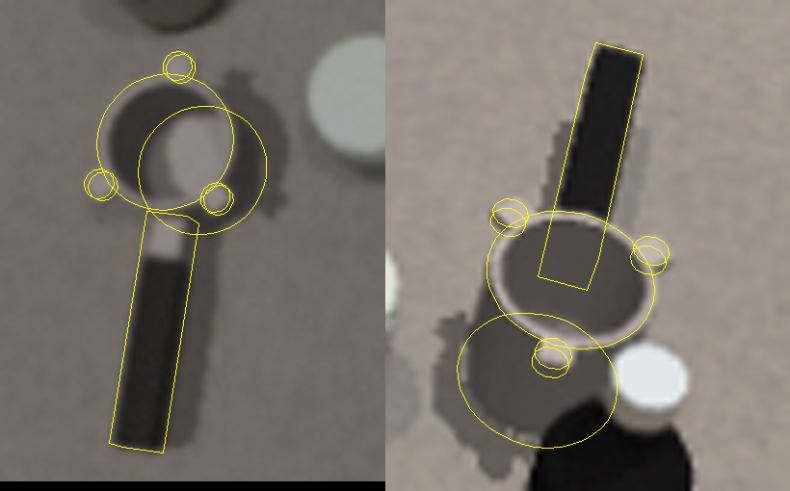

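```bash
python3 -m jog '[[-0.02,0,0,-0.0082,0],[-0.03,0,0,0,0],[-0.03,0,0,0,0],[-0.03,0,0,0,0],[-0.03,0,0,0,0],[-0.03,0,0,0,0],[-0.025,0,0.02,0,0],[-0.01,0,0.04,0,0],[0,0,0.04,0,0],[0,0,0,0,0],[0,0,0,0,0],[0,0,0,0,0]]'; python3 to.py .495 .312 .018 -98.3
```

```text
clock: 14.2
tool_pos: [0.4979, 0.3141, 0.1118]
eef_rot: [-0.655, 0.756, -0.0, 0.002]
contact_force: [-0.8, 0.6, 0.4]
opening: 0.998
t 14.2 tcp [0.4979 0.3141 0.1118] ang -98.2 tilt [0.003 0.002] F [-0.8  0.6  0.4] M [ 0.02 -0.02 -0.03] open 0.998 q [-0.65  0.76  0.02  1.77 -0.02  0.6  -2.34]
turn 0.0003 then dx dy dz [0.0025 0.0026 0.0938]
cur-frame [0.0025 0.0026 0.0938]
```

```bash
python3 -m jog '[[0,0,0,-0.023,0],[0,0,0,-0.023,0],[0,0,0,-0.023,0],[0,0,0,-0.023,0],[0,0,0,-0.023,0],[0,0,0,-0.023,0],[0,0,0,-0.023,0],[0,0,0,-0.023,0],[0,0,0,-0.023,0],[0,0,0,-0.023,0],[0,0,0,-0.023,0],[0,0,0,-0.023,0],[0,0,0,-0.023,0],[0,0,0,-0.023,0],[0,0,0,-0.023,0],[0,0,0,-0.023,0],[0,0,0,-0.023,0],[0,0,0,-0.023,0],[0,0,0,-0.023,0],[0,0,0,-0.023,0]]';python3 to.py .495 .312 .018 81.7
```

```text
clock: 16.2
tool_pos: [0.4986, 0.3129, 0.1121]
eef_rot: [0.831, 0.557, 0.002, 0.001]
contact_force: [0.5, 0.2, 0.0]
opening: 1.001
t 16.2 tcp [0.4986 0.3129 0.1121] ang 67.63 tilt [0.005 0.   ] F [0.5 0.2 0. ] M [ 0.   -0.11 -0.06] open 1.001 q [-0.22  0.87 -0.77  1.75  0.79  0.86 -0.18]
turn -0.0391 then dx dy dz [-0.0014 -0.0035  0.0941]
cur-frame [-0.0022 -0.003   0.0941]
```

```bash
python3 -m jog '[[0,0,0,-0.02,0],[0,0,0,-0.0195,0],[-0.0014,-0.0035,0,0,0],[0,0,0.03,0,0],[0,0,0.02,0,0],[0,0,0,0,0],[0,0,0,0,0],[0,0,0,0,0]]';python3 to.py .495 .312 .018 81.7
```

```text
clock: 17.0
tool_pos: [0.4937, 0.3131, 0.0614]
eef_rot: [0.757, 0.653, 0.001, 0.0]
contact_force: [-0.2, 0.2, 0.2]
opening: 1.002
t 17.0 tcp [0.4937 0.3131 0.0614] ang 81.55 tilt [0.002 0.001] F [-0.2  0.2  0.2] M [ 0.03 -0.14  0.01] open 1.002 q [-0.22  0.95 -0.78  1.79  0.92  0.81 -0.05]
turn -0.0004 then dx dy dz [-0.0009  0.0015  0.0434]
cur-frame [-0.0009  0.0015  0.0434]
```

```bash
python3 -m jog '[[-0.001,0.001,0.02,0,0],[0,0,0.015,0,0],[0,0,0.0085,0,0],[0,0,0,0,0],[0,0,0,0,0],[0,0,0,0,0]]';python3 to.py .495 .312 .018 81.7;python3 -c "
from h import *
im=save('scene','x'); cv2.imwrite('pics/s9.png',cv2.resize(im[200:400,350:550,::-1],None,fx=3,fy=3))"
```

```text
clock: 17.6
tool_pos: [0.4939, 0.3117, 0.0168]
eef_rot: [0.757, 0.654, 0.001, -0.0]
contact_force: [0.5, 0.3, 1.2]
opening: 0.997
t 17.6 tcp [0.4939 0.3117 0.0168] ang 81.62 tilt [0.001 0.001] F [0.5 0.3 1.2] M [ 0.04 -0.15 -0.02] open 0.997 q [-0.24  1.01 -0.73  1.8   0.99  0.74 -0.1 ]
turn -0.0002 then dx dy dz [ 0.0005  0.0011 -0.0012]
cur-frame [ 0.0005  0.0011 -0.0012]
```

View pics/s9.png

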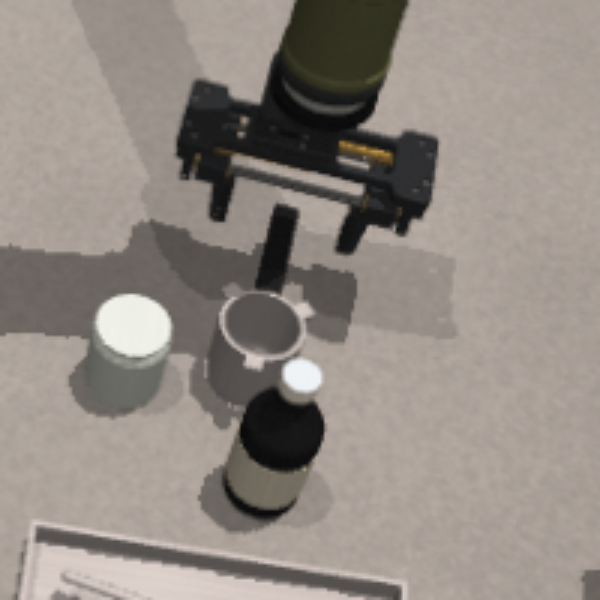

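```bash
python3 -m jog '[[0,0,-0.001,0,0.4],[0,0,0,0,0.6],[0,0,0,0,0.7],[0,0,0,0,0.8],[0,0,0,0,0.9],[0,0,0,0,1],[0,0,0,0,1],[0,0,0,0,1],[0,0,0,0,1]]' 60;python3 to.py .495 .312 .018 81.7
```

```text
clock: 18.55
tool_pos: [0.4937, 0.3111, 0.0172]
eef_rot: [0.757, 0.654, -0.0, 0.0]
contact_force: [0.7, 0.5, -0.9]
opening: 0.209
t 18.55 tcp [0.4937 0.3111 0.0172] ang 81.62 tilt [ 0. -0.] F [ 0.7  0.5 -0.9] M [ 0.05 -0.15 -0.05] open 0.209 q [-0.24  1.01 -0.73  1.8   0.99  0.74 -0.1 ]
turn -0.0002 then dx dy dz [ 0.001   0.0012 -0.0008]
cur-frame [ 0.001   0.0012 -0.0008]
```

```bash
python3 -m jog '[[0,0,-0.005,0,1],[0,0,-0.01,0,1],[0,0,-0.02,0,1],[0,0,-0.02,0,1],[0,0,-0.02,0,1],[0,0,-0.02,0,1],[0,0,-0.005,0,1],[0,0,0,0,1],[0,0,0,0,1],[0,0,0,0,1]]';python3 to.py .51 .153 .117;python3 -c "
from ov import *
im=save('scene','x'); cv2.imwrite('pics/s10.png',cv2.resize(im[200:400,350:550,::-1],None,fx=3,fy=3))
save('top','t10')"
```

```text
clock: 19.55
tool_pos: [0.4932, 0.3105, 0.1162]
eef_rot: [0.757, 0.654, -0.001, 0.0]
contact_force: [0.8, -0.6, -0.5]
opening: 0.005
t 19.55 tcp [0.4932 0.3105 0.1162] ang 81.62 tilt [-0.001 -0.001] F [ 0.8 -0.6 -0.5] M [-0.01 -0.11  0.03] open 0.005 q [-0.18  0.88 -0.84  1.76  0.83  0.9   0.03]
turn -0.0 then dx dy dz [-0.1534  0.0395 -0.0008]
cur-frame [-0.1534  0.0395 -0.0008]
```

View pics/s10.png

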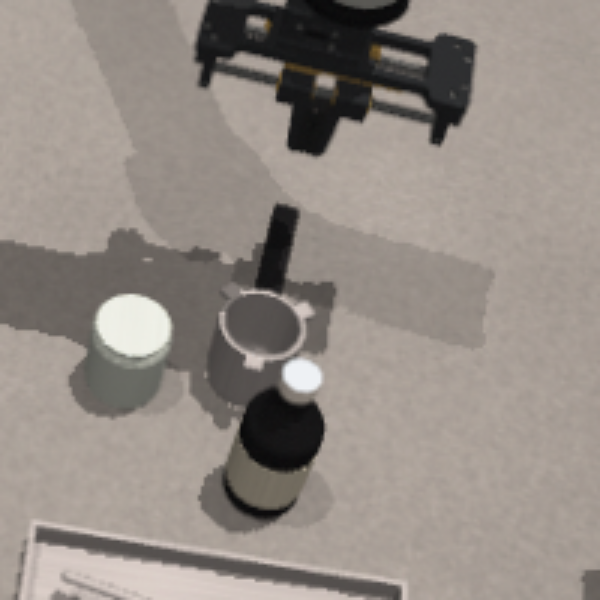

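View pics/t10.png

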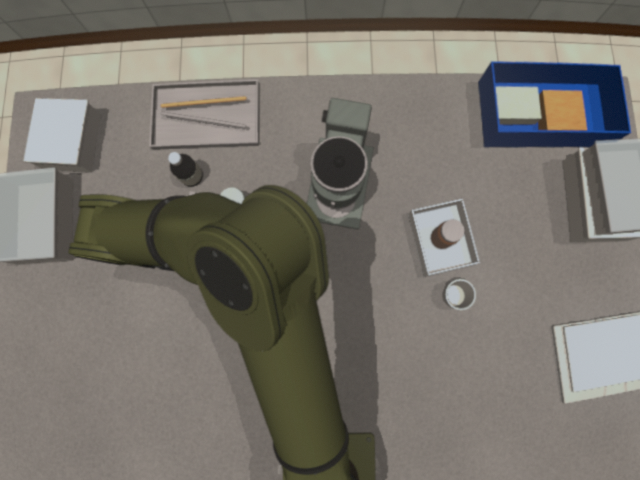

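```bash
python3 -m jog '[[0,0,0,0,0],[0,0,0,0,0],[0,0,0,0,0],[0,0,0,0,0],[0,0,0,0,0],[0,0,0,0,0],[0,0,0,0,0]]'; python3 to.py
python3 - <<'E'
from ov import *
P={'cup':[.606,.2956,-.145]}
overlay('scene',r.snapshot('scene'),P,(405,240,475,345),6,'c3')
E
```

```text
clock: 20.35
tool_pos: [0.4937, 0.3111, 0.1172]
eef_rot: [0.757, 0.654, 0.0, 0.0]
contact_force: [0.3, 0.4, 0.8]
opening: 0.619
t 20.35 tcp [0.4937 0.3111 0.1172] ang 81.61 tilt [ 0. -0.] F [0.3 0.4 0.8] M [ 0.06 -0.17  0.01] open 0.619 q [-0.18  0.88 -0.84  1.76  0.82  0.9   0.03]
```

View pics/c3.png

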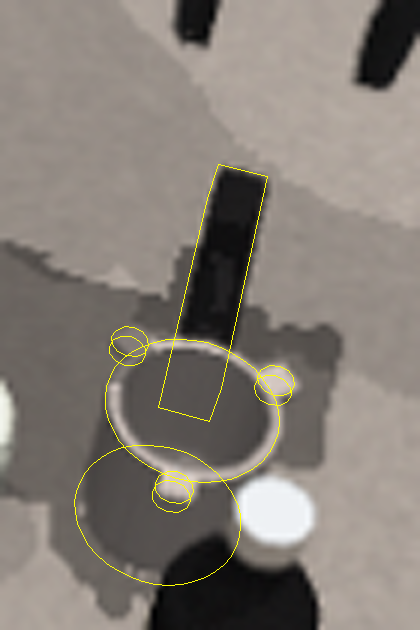

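```bash
python3 -m jog '[[0,0,0,0,0],[0,0,0,0,0],[0,0,0,0,0],[0,0,0,0,0],[0,0,0,0,0],[0,0,0.03,0,0],[0,0,0.03,0,0],[0,0,0.025,0,0],[0,0,0.015,0,0],[0,0,0,0,0],[0,0,0,0,0],[0,0,0,0,0]]'; python3 to.py .495 .312 .018 81.7
python3 -m jog '[[0,0,0,0,1],[0,0,0,0,1],[0,0,0,0,1],[0,0,0,0,1],[0,0,0,0,1],[0,0,0,0,1],[0,0,0,0,1],[0,0,0,0,1],[0,0,0,0,1],[0,0,0,0,1],[0,0,0,0,1],[0,0,0,0,1],[0,0,0,0,1],[0,0,0,0,1]]' 60; python3 to.py
```

```text
clock: 21.6
tool_pos: [0.4943, 0.312, 0.0185]
eef_rot: [0.757, 0.654, 0.001, -0.0]
contact_force: [0.4, 0.4, 1.0]
opening: 0.999
t 21.6 tcp [0.4943 0.312  0.0185] ang 81.61 tilt [0.002 0.002] F [0.4 0.4 1. ] M [ 0.06 -0.14 -0.  ] open 0.999 q [-0.24  1.01 -0.73  1.8   0.99  0.74 -0.1 ]
turn -0.0002 then dx dy dz [0.0001 0.0007 0.0005]
cur-frame [0.0001 0.0007 0.0005]
clock: 23.0
tool_pos: [0.4937, 0.3111, 0.0172]
eef_rot: [0.757, 0.654, -0.0, 0.0]
contact_force: [-0.4, 0.4, -0.6]
opening: 0.001
t 23.0 tcp [0.4937 0.3111 0.0172] ang 81.62 tilt [ 0. -0.] F [-0.4  0.4 -0.6] M [ 0.08 -0.16  0.04] open 0.001 q [-0.24  1.01 -0.72  1.8   0.99  0.74 -0.1 ]
```

Run:
```python
from ov import *
k=r.snapshot('scene'); P={'cup':[.606,.2956,-.145]}
s=r.get_state()['tool_pos']
print(proj('scene',[s,[.4937,.3111,.036]]),proj('scene',[[.495,.312,.037]]))
overlay('scene',k,P,(395,200,485,345),4.1,'c4')
overlay('top',r.snapshot('top'),P,(155,180,235,280),5,'c5')
```

```text
[[440.29229127 283.84799984]
 [441.77840722 279.0579697 ]] [[442.22190209 279.27251598]]
```

View pics/c4.png

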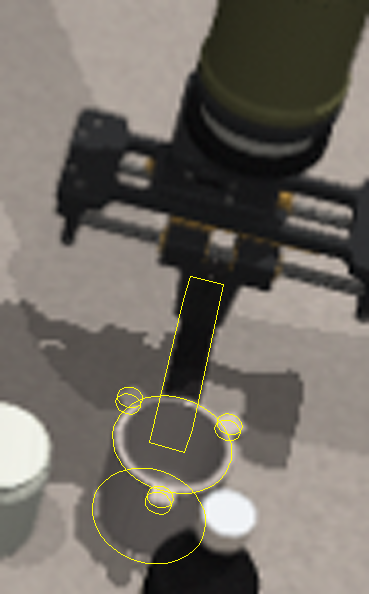

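Run:
```python
from ov import *
k=r.snapshot('scene')
g=lambda a:cv2.resize(np.clip((a[235:325,410:480,::-1]/255.)**.45*255,0,255).astype(np.uint8),None,fx=5.5,fy=5.5,interpolation=cv2.INTER_CUBIC)
b=cv2.imread('pics/scene0.png')[:,:,::-1]
cv2.imwrite('pics/c6.png',np.hstack([g(k),g(b)]))
t=r.snapshot('top'); cv2.imwrite('pics/c7.png',cv2.resize(t[150:310,130:300,::-1],None,fx=3.4,fy=3.4))
```

```text
(no output)
```

View pics/c6.png

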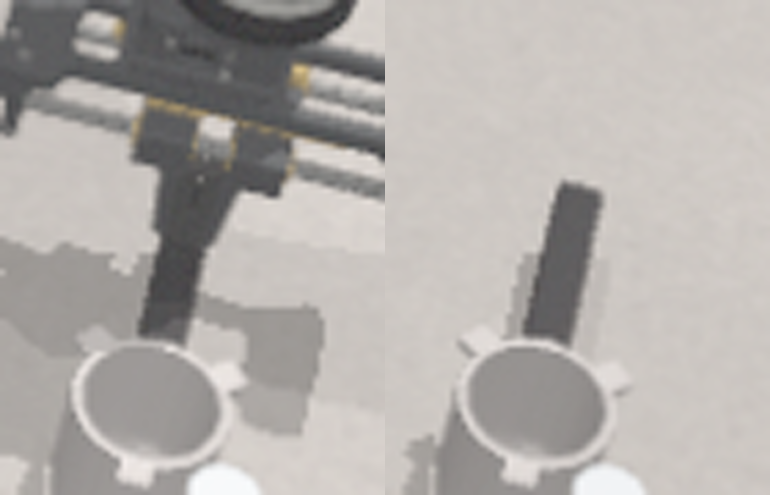

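View pics/c7.png

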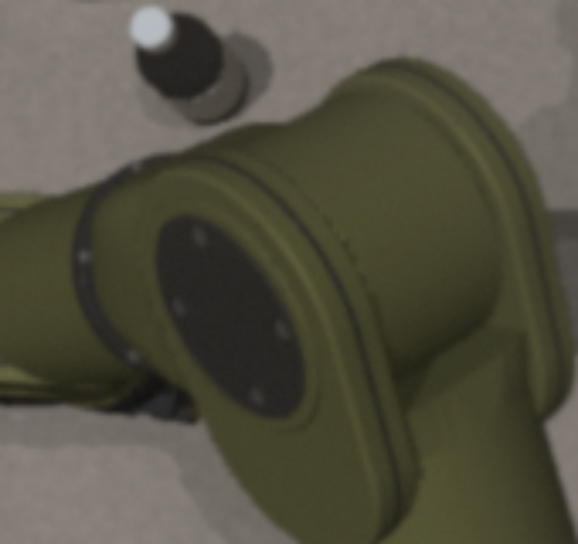

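Run:
```python
from ov import *
b=cv2.imread('pics/scene0.png'); x=np.array([.388,-.921,0]);p=np.array([.2422,-.5762,.2067])
o=cv2.resize(b[60:140,60:180],None,fx=6,fy=6,interpolation=cv2.INTER_CUBIC)
for dz,col in ((0,(0,0,255)),(.03,(0,255,0)),(.064,(255,0,0))):
    q=proj('scene',[p+x*.044+[0,0,dz],p-x*.044+[0,0,dz],p+x*.0615+[0,0,dz],p-x*.0615+[0,0,dz]]); print(q)
    for u in q: cv2.circle(o,tuple(np.round((u+.5-[60,60])*6).astype(int)),4,col,-1)
cv2.imwrite('pics/f1.png',o)
b=cv2.imread('pics/s2full.png'); a=np.radians(-101.2);x=np.array([np.cos(a),np.sin(a),0]);p=np.array([.5085,-.0113,.2068])
o=cv2.resize(b[120:240,240:380],None,fx=5,fy=5,interpolation=cv2.INTER_CUBIC)
for dz,col in ((0,(0,0,255)),(.03,(0,255,0)),(.064,(255,0,0))):
    q=proj('scene',[p+x*.044+[0,0,dz],p-x*.044+[0,0,dz],p+x*.0615+[0,0,dz],p-x*.0615+[0,0,dz]])
    for u in q: cv2.circle(o,tuple(np.round((u+.5-[240,120])*5).astype(int)),4,col,-1)
cv2.imwrite('pics/f2.png',o)
```

```text
[[112.0585909  124.06557596]
 [143.7983008  119.65676423]
 [105.74807608 124.96223246]
 [150.10515388 118.80018201]]
[[108.9124819  114.78953173]
 [141.13635407 110.33284736]
 [102.50709098 115.69762987]
 [147.5405176  109.4686356 ]]
[[105.25557945 103.94400188]
 [138.04053298  99.42988893]
 [ 98.74041812 104.86591571]
 [144.55761776  98.55660997]]
```

View pics/f1.png

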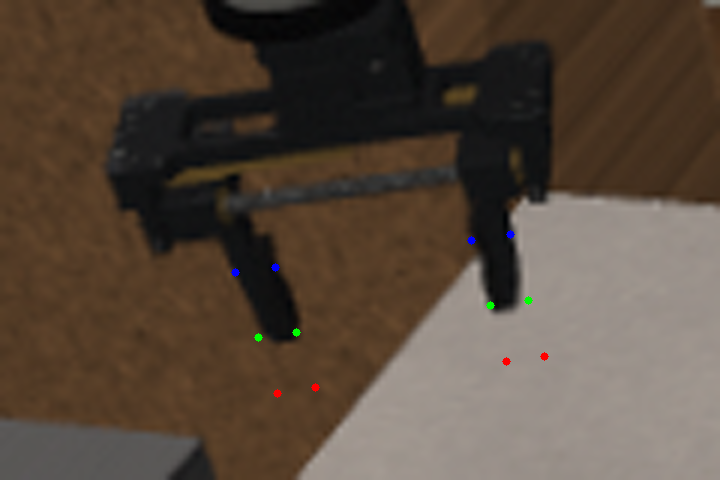

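View pics/f2.png

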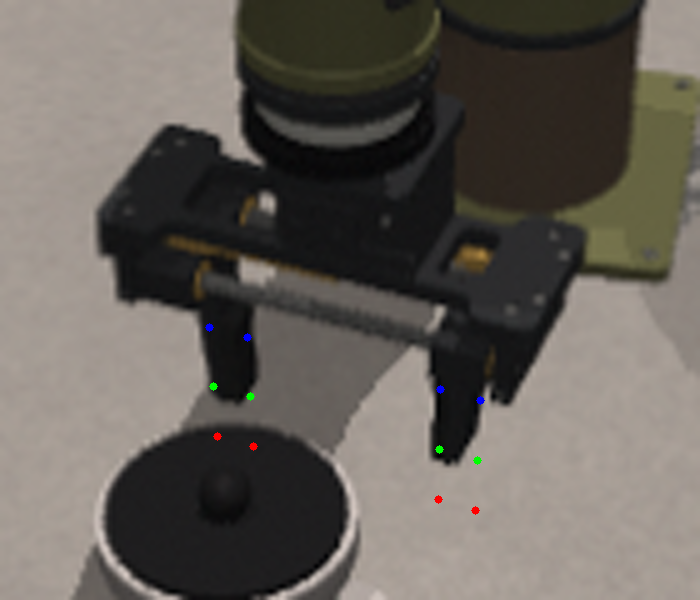

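Run:
```python
from ov import *
b=cv2.imread('pics/top0.png'); x=np.array([.388,-.921,0]);p=np.array([.2422,-.5762,.2067])
o=cv2.resize(b[350:430,570:640],None,fx=7,fy=7,interpolation=cv2.INTER_CUBIC)
o=np.clip((o/255.)**.5*255,0,255).astype(np.uint8)
for dz,col in ((0,(0,0,255)),(.03,(0,255,0)),(.064,(255,0,0))):
    q=proj('top',[p+x*.044+[0,0,dz],p-x*.044+[0,0,dz],p+x*.0615+[0,0,dz],p-x*.0615+[0,0,dz]]); print(q)
    for u in q: cv2.circle(o,tuple(np.round((u+.5-[570,350])*7).astype(int)),4,col,-1)
cv2.imwrite('pics/f3.png',o)
```

```text
[[639.35035815 359.47088328]
 [603.03243331 379.92280863]
 [646.3247463  355.44421104]
 [595.57599237 384.02298693]]
[[648.02576702 360.59829723]
 [610.99374107 381.72603578]
 [655.1191226  356.44149927]
 [603.37351088 385.96415639]]
[[658.37704743 361.9245729 ]
 [620.5345127  383.8731092 ]
 [665.60180219 357.61012001]
 [612.72494058 388.27909385]]
```

View pics/f3.png

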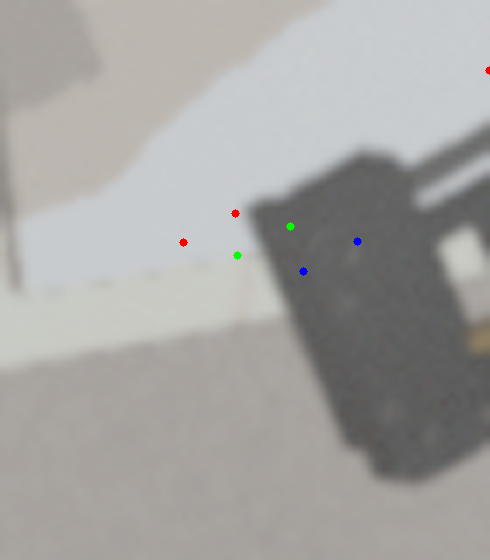

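```bash
cat >> fit.py <<'E'
def ray(c,u):
    k=CAL[c]; n=cv2.undistortPoints(np.array([[u]],float),k['mtx'],k['dist'])[0,0]
    d=k['R'].T@np.array([n[0],n[1],1]); o=-k['R'].T@k['t']; return o,d/np.linalg.norm(d)
def atz(c,u,z):
    o,d=ray(c,u); return o+d*(z-o[2])/d[2]
E
python3 - <<'E'
from fit import *
for z in (.02,.04,.05,.06): print(z,atz('scene',(445.5,279),z))
E
```

```text
0.02 [0.47838558 0.32294939 0.02      ]
0.04 [0.49518011 0.31926558 0.04      ]
0.05 [0.50357737 0.31742368 0.05      ]
0.06 [0.51197464 0.31558178 0.06      ]
```

```bash
python3 -m jog '[[0,0,-0.015,0,1],[0.03,0,0,0,1],[0.03,0,0,0,1],[0,0,0.015,0,1],[0,0,0.01,0,1],[0,0,0,0,1],[0,0,0,0,1],[0,0,0,0,1]]'; python3 to.py
python3 - <<'E'
from h import *
im=save('scene','x'); cv2.imwrite('pics/s11.png',cv2.resize(im[220:340,390:530,::-1],None,fx=5,fy=5,interpolation=cv2.INTER_CUBIC))
E
```

```text
clock: 24.0
tool_pos: [0.5027, 0.3697, 0.0075]
eef_rot: [0.757, 0.653, -0.0, 0.0]
contact_force: [0.3, -1.1, -0.0]
opening: 0.007
t 24.0 tcp [0.5027 0.3697 0.0075] ang 81.57 tilt [ 0. -0.] F [ 0.3 -1.1 -0. ] M [ 0.03 -0.14  0.03] open 0.007 q [-0.32  1.06 -0.73  1.67  0.95  0.8  -0.09]
```

View pics/s11.png

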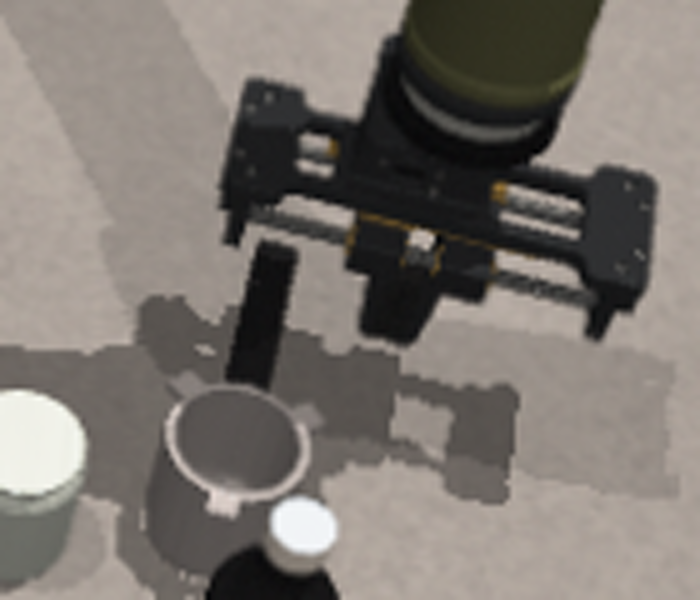

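```bash
python3 -m jog '[[0,0,0.01,0,1],[0,0,0.005,0,1],[0,0,0,0,1],[0,0,0,0,1]]'; python3 -m jog '[[0,0,0.005,0,1],[0,0,0,0,1],[0,0,0,0,1]]'; python3 -m jog '[[0,0,0.003,0,1],[0,0,0,0,1],[0,0,0,0,1]]'
```

```text
clock: 24.45
tool_pos: [0.5022, 0.3704, -0.0081]
eef_rot: [0.757, 0.654, -0.0, -0.0]
contact_force: [-0.1, -0.2, -0.1]
opening: 0.005
clock: 24.75
tool_pos: [0.5024, 0.3705, -0.0129]
eef_rot: [0.757, 0.654, -0.0, 0.0]
contact_force: [0.6, -0.1, 0.1]
opening: 0.005
clock: 25.05
tool_pos: [0.5024, 0.3704, -0.0159]
eef_rot: [0.757, 0.654, -0.0, 0.0]
contact_force: [-0.3, -0.2, -0.8]
opening: 0.005
```

Run:
```python
from fit import *
for z in (.0,.02,.03,.035): print(z,atz('scene',(468,287.6),z))
```

```text
0.0 [4.78478286e-01 3.82545967e-01 1.11022302e-16]
0.02 [0.49491765 0.37768624 0.02      ]
0.03 [0.50313734 0.37525637 0.03      ]
0.035 [0.50724718 0.37404144 0.035     ]
```

```bash
python3 -m jog '[[0,0,0.004,0,1],[0,0,0,0,1],[0,0,0,0,1]]'; python3 -m jog '[[0,0,0.004,0,1],[0,0,0,0,1],[0,0,0,0,1]]'; python3 -m jog '[[0,0,0.003,0,1],[0,0,0,0,1],[0,0,0,0,1]]'
```

```text
clock: 25.35
tool_pos: [0.5023, 0.3704, -0.02]
eef_rot: [0.757, 0.654, -0.0, 0.0]
contact_force: [-0.4, -0.0, -0.5]
opening: 0.002
clock: 25.65
tool_pos: [0.5023, 0.3704, -0.024]
eef_rot: [0.757, 0.654, -0.0, 0.0]
contact_force: [-0.1, -0.3, 1.1]
opening: 0.002
clock: 25.95
tool_pos: [0.5024, 0.3704, -0.0269]
eef_rot: [0.757, 0.654, -0.0, 0.0]
contact_force: [0.3, -0.4, 0.4]
opening: 0.0
```

```bash
python3 -m jog '[[0,0,0.003,0,1],[0,0,0,0,1],[0,0,0,0,1]]'
python3 - <<'E'
from h import *
im=save('scene','x'); cv2.imwrite('pics/s12.png',cv2.resize(im[220:340,390:530,::-1],None,fx=5,fy=5,interpolation=cv2.INTER_CUBIC))
E
```

```text
clock: 26.25
tool_pos: [0.5023, 0.3704, -0.0299]
eef_rot: [0.757, 0.654, -0.0, 0.0]
contact_force: [-0.6, -0.4, 0.6]
opening: 0.007
```

View pics/s12.png

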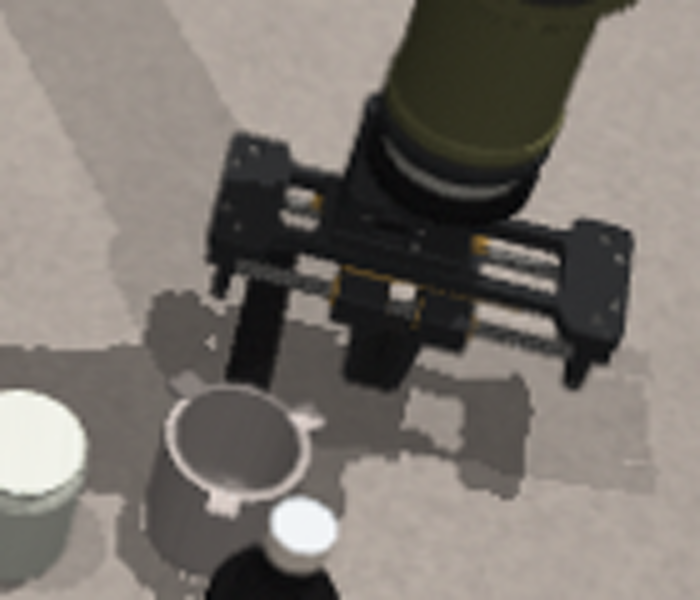

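```bash
python3 -m jog '[[0,0,0.002,0,1],[0,0,0,0,1],[0,0,0,0,1]]';python3 -m jog '[[0,0,0.002,0,1],[0,0,0,0,1],[0,0,0,0,1]]'
```

```text
clock: 26.6
tool_pos: [0.5026, 0.3707, -0.0315]
eef_rot: [0.757, 0.654, 0.0, 0.0]
contact_force: [-0.9, -0.4, 3.9]
opening: 0.001
clock: 26.9
tool_pos: [0.5026, 0.3707, -0.0315]
eef_rot: [0.757, 0.654, 0.001, 0.001]
contact_force: [-2.6, -5.0, 18.2]
opening: 0.006
```

```bash
python3 -m jog '[[0,0,-0.01,0,0],[0,0,-0.03,0,0],[0,0,-0.03,0,0],[0,0,-0.03,0,0],[0,0,-0.01,0,0],[0,0,0,0,0],[0,0,0,0,0],[0,0,0,0,0]]'; python3 to.py .495 .312 .04 81.7
python3 - <<'E'
from ov import *
print(atz('scene',(465.6,297.6),.0015))
# front face edges in s12: left (345,375) right (410,385) 
for u in ((345,380),(378,389),(405,390)): print(u,atz('scene',(390+u[0]/5,220+u[1]/5),.0015))
P={'cup':[.606,.2956,-.145]}
overlay('scene',r.snapshot('scene'),P,(405,240,475,345),6,'c8')
E
```

```text
clock: 27.7
tool_pos: [0.5018, 0.3694, 0.0744]
eef_rot: [0.757, 0.654, -0.001, 0.0]
contact_force: [0.2, -1.2, 0.1]
opening: 0.71
t 27.7 tcp [0.5018 0.3694 0.0744] ang 81.62 tilt [-0.002 -0.002] F [ 0.2 -1.2  0.1] M [ 0.08 -0.09  0.03] open 0.71 q [-0.29  0.98 -0.8   1.65  0.86  0.9  -0.02]
turn -0.0002 then dx dy dz [-0.0578  0.0015  0.0344]
cur-frame [-0.0578  0.0016  0.0344]
[0.51183494 0.37603489 0.0015    ]
(345, 380) [0.50994823 0.36003537 0.0015    ]
(378, 389) [0.51244463 0.37603085 0.0015    ]
(405, 390) [0.51060615 0.38913153 0.0015    ]
```

View pics/c8.png

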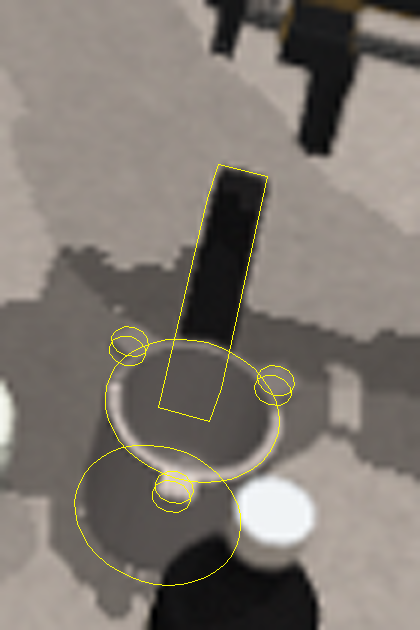

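```bash
python3 -m jog '[[-0.02,0.0015,0,0,0],[-0.02,0,0,0,0],[-0.018,0,0,0,0],[0,0,0,0,0],[0,0,0.03,0,0],[0,0,0.03,0,0],[0,0,0.02,0,0],[0,0,0.008,0,0],[0,0,0,0,0],[0,0,0,0,0],[0,0,0,0,0]]'; python3 to.py .495 .312 -.0135 81.7
python3 -m jog '[[0,0,0,0,1],[0,0,0,0,1],[0,0,0,0,1],[0,0,0,0,1],[0,0,0,0,1],[0,0,0,0,1],[0,0,0,0,1],[0,0,0,0,1],[0,0,0,0,1],[0,0,0,0,1],[0,0,0,0,1],[0,0,0,0,1]]' 60; python3 to.py
```

```text
clock: 28.85
tool_pos: [0.496, 0.3139, -0.0107]
eef_rot: [0.757, 0.654, 0.001, -0.0]
contact_force: [-1.2, -0.4, -0.5]
opening: 1.003
t 28.85 tcp [ 0.496   0.3139 -0.0107] ang 81.62 tilt [0.001 0.002] F [-1.2 -0.4 -0.5] M [ 0.07 -0.1  -0.04] open 1.003 q [-0.26  1.05 -0.69  1.8   1.03  0.7  -0.13]
turn -0.0002 then dx dy dz [-0.002  -0.0007  0.0028]
cur-frame [-0.002  -0.0007  0.0028]
clock: 30.05
tool_pos: [0.4954, 0.3129, -0.0118]
eef_rot: [0.757, 0.654, -0.0, 0.0]
contact_force: [-1.0, -0.8, -0.6]
opening: 0.219
t 30.05 tcp [ 0.4954  0.3129 -0.0118] ang 81.62 tilt [-0. -0.] F [-1.  -0.8 -0.6] M [-0.  -0.1 -0. ] open 0.219 q [-0.26  1.06 -0.69  1.8   1.03  0.7  -0.13]
```

```bash
python3 -m jog '[[0,0,0,0,1],[0,0,0,0,1],[0,0,-0.005,0,1],[0,0,-0.01,0,1],[0,0,-0.015,0,1],[0,0,-0.02,0,1],[0,0,-0.02,0,1],[0,0,-0.02,0,1],[0,0,-0.01,0,1],[0,0,0,0,1],[0,0,0,0,1],[0,0,0,0,1]]';python3 to.py .51 .153 .088;python3 -c "
from ov import *
im=save('scene','x'); cv2.imwrite('pics/s13.png',cv2.resize(im[200:400,350:550,::-1],None,fx=3,fy=3))"
```

```text
clock: 31.25
tool_pos: [0.495, 0.3122, 0.0873]
eef_rot: [0.757, 0.654, -0.001, 0.0]
contact_force: [0.2, -0.6, -2.5]
opening: 0.218
t 31.25 tcp [0.495  0.3122 0.0873] ang 81.61 tilt [-0.001 -0.001] F [ 0.2 -0.6 -2.5] M [ 0.07  0.17 -0.04] open 0.218 q [-0.2   0.92 -0.81  1.77  0.87  0.85 -0.  ]
turn -0.0 then dx dy dz [-0.1553  0.0381 -0.0007]
cur-frame [-0.1553  0.0381 -0.0007]
```

View pics/s13.png

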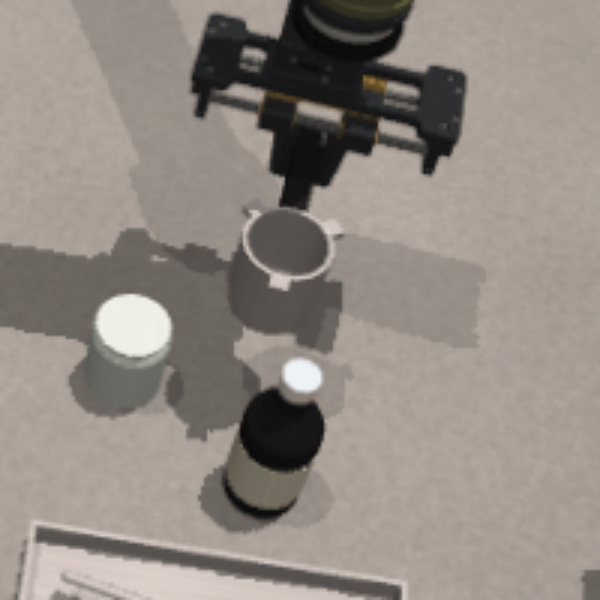

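```bash
python3 -m jog '[[0,0,0,0.0222,1],[0,0,0,0.0222,1],[0,0,0,0.0222,1],[0,0,0,0.0222,1],[0,0,0,0.0222,1],[0,0,0,0.0221,1],[-0.01,0.02,0,0,1],[-0.015,0.027,0,0,1],[-0.015,0.028,0,0,1],[-0.015,0.028,0,0,1],[-0.013,0.024,0,0,1],[-0.008,0.013,0,0,1],[0,0,0,0,1],[0,0,0,0,1]]';python3 to.py .5098 .1534 .036 33.7;python3 -c "
from ov import *
im=save('scene','x'); cv2.imwrite('pics/s14.png',cv2.resize(im[140:380,220:480,::-1],None,fx=2.4,fy=2.4))"
```

```text
clock: 32.7
tool_pos: [0.5098, 0.1561, 0.0882]
eef_rot: [0.957, 0.29, 0.0, -0.001]
contact_force: [-0.2, 0.8, -2.8]
opening: 0.22
t 32.7 tcp [0.5098 0.1561 0.0882] ang 33.76 tilt [0.    0.002] F [-0.2  0.8 -2.8] M [ 0.23  0.02 -0.03] open 0.22 q [-0.03  0.81 -0.6   1.93  0.76  0.64 -0.53]
turn 0.0002 then dx dy dz [-0.0015  0.0023  0.0522]
cur-frame [-0.0015  0.0023  0.0522]
```

View pics/s14.png

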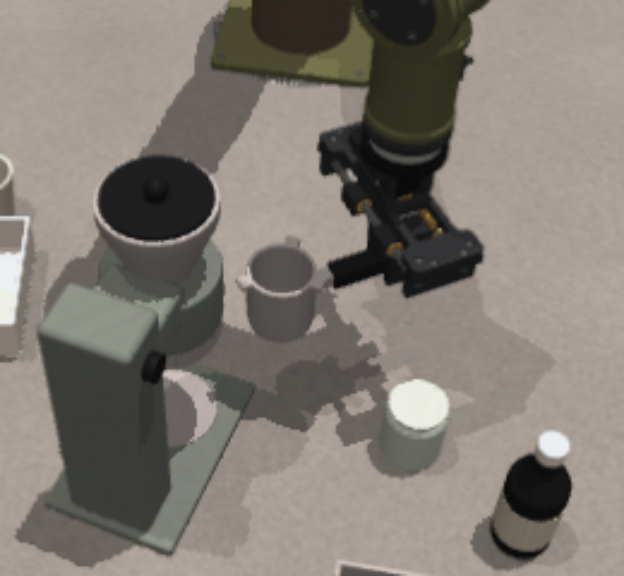

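```bash
python3 -m jog '[[-0.0015,0.0023,0.015,0,1],[0,0,0.02,0,1],[0,0,0.015,0,1],[0,0,0.002,0,1],[0,0,0,0,1],[0,0,0,0,1],[0,0,0,0,1]]';python3 to.py .5098 .1534 .036 33.7
cat > cf.py <<'E'
from ov import *
s=r.get_state(); Q=s['eef_rot']; a=2*np.arctan2(Q[1],Q[0]); yaw=a-np.pi/2
yaw=(yaw+np.pi/2)%np.pi-np.pi/2
tp=np.array(s['tool_pos']); c0=tp[:2]+.112*np.array([np.cos(yaw),np.sin(yaw)]); z0=tp[2]+.0118
P={'cup':[c0[0],c0[1],yaw]}
print('nominal cup',np.round(P['cup'],4),'under z',round(z0,4))
E
python3 - <<'E'
from cf import *
k=r.snapshot('scene'); o=r.cut_out('cup','scene'); print([(round(d['score'],2),d['rect']) for d in o[:2]])
m=o[0]['pixels'].astype(float)
overlay('scene',k,P,(300,200,400,300),6,'c9',{'cup':z0})
P2=dict(P); 
# fit xy with z fixed, cup body only
M['cup']=[M['cup'][0]]+M['cup'][2:]
from scipy.optimize import minimize
k0=P['cup']
def f(p): 
    d=render(M['cup'],[p[0],p[1],k0[2]],'scene',p[2]); w=np.ones_like(m); w[:, 352:]=0; return (abs(d-m)*w).sum()
b=minimize(f,[k0[0],k0[1],z0],method='Nelder-Mead',options=dict(initial_simplex=np.array([[k0[0],k0[1],z0]])+np.array([[0,0,0],[.01,0,0],[0,.01,0],[0,0,.01]])))
print(b.x,b.fun,m.sum())
E
```

```text
clock: 33.45
tool_pos: [0.5104, 0.1522, 0.037]
eef_rot: [0.957, 0.29, 0.001, -0.0]
contact_force: [-0.5, -0.0, -3.0]
opening: 0.22
t 33.45 tcp [0.5104 0.1522 0.037 ] ang 33.72 tilt [0.001 0.001] F [-0.5 -0.  -3. ] M [0.17 0.05 0.01] open 0.22 q [-0.07  0.89 -0.51  1.96  0.86  0.53 -0.61]
turn 0.0001 then dx dy dz [ 0.0001 -0.0013  0.001 ]
cur-frame [ 0.0001 -0.0013  0.001 ]
nominal cup [ 0.5726  0.0591 -0.9822] under z 0.0488
[(0.93, [315.8, 254.7, 374.4, 294.1]), (0.44, [198.2, 204.0, 227.1, 235.8])]
[0.56627577 0.06176698 0.04295092] 149.0313725490196 1263.0
```

View pics/c9.png

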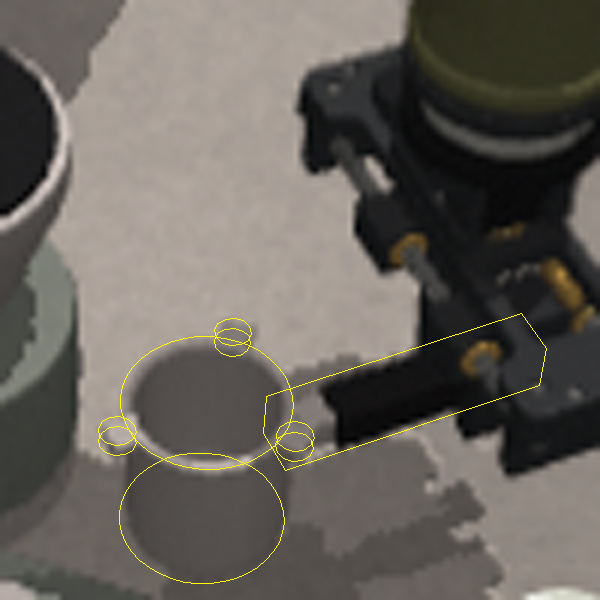

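```bash
python3 to.py .5708 .0619 .037 33.7; python3 -m jog '[[0,0.015,0,0,1],[0,0.025,0,0,1],[0,0.025,0,0,1],[0,0.02,0,0,1],[0,0.015,0,0,1],[0,0.005,0,0,1],[0,0,0,0,1],[0,0,0,0,1],[0,0,0,0,1]]';python3 to.py .5708 .0619 .045 33.7;  python3 - <<'E'
from cf import *
k=r.snapshot('scene')
P['mill']=[.6328,-.0313,-.198]
overlay('scene',k,P,(240,190,370,320),5,'c10',{'cup':z0})
E
```

```text
t 33.55 tcp [0.5103 0.1518 0.0368] ang 33.69 tilt [0.001 0.   ] F [ 0.2  0.7 -3. ] M [0.18 0.06 0.03] open 0.217 q [-0.07  0.89 -0.51  1.96  0.86  0.53 -0.61]
turn -0.0 then dx dy dz [ 0.0004  0.1083 -0.0002]
cur-frame [ 0.0004  0.1083 -0.0002]
clock: 34.45
tool_pos: [0.5676, 0.0656, 0.0364]
eef_rot: [0.957, 0.291, 0.0, -0.0]
contact_force: [-0.3, -0.1, -2.1]
opening: 0.22
t 34.45 tcp [0.5676 0.0656 0.0364] ang 33.82 tilt [-0.     0.001] F [-0.3 -0.1 -2.1] M [ 0.23 -0.03  0.04] open 0.22 q [ 0.13  0.93 -0.57  1.84  0.83  0.63 -0.37]
turn 0.0003 then dx dy dz [ 0.0006  0.0048 -0.0086]
cur-frame [ 0.0006  0.0048 -0.0086]
nominal cup [ 0.6299 -0.0275 -0.9805] under z 0.0482
```

View pics/c10.png

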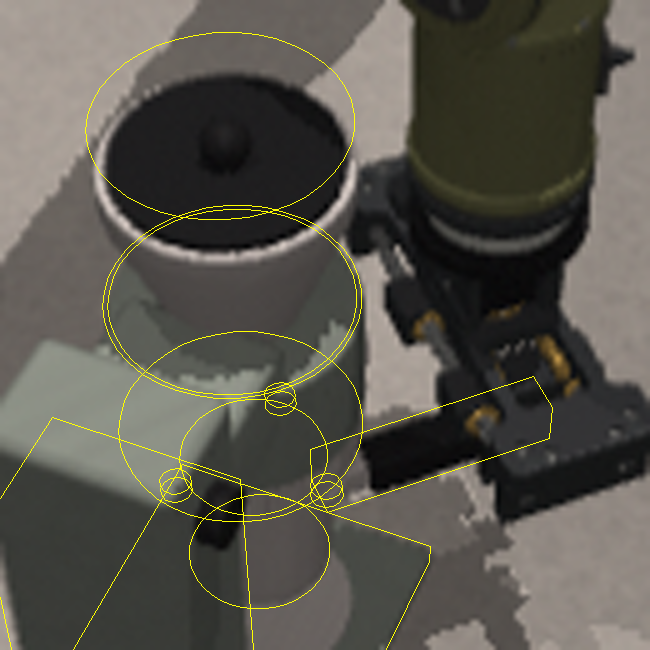

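```bash
python3 -m jog '[[0.0006,0.0048,-0.01,0.0003,1],[0,0,-0.01,0,1],[0,0,0,0,1],[0,0,0,0,1],[0,0,0,0,1]]';python3 to.py .5708 .0619 .0777 33.7
python3 - <<'E'
from cf import *
k=r.snapshot('scene')
P['mill']=[.6328,-.0313,-.198]
overlay('scene',k,P,(240,190,370,320),5,'c11',{'cup':z0})
E
```

```text
clock: 35.0
tool_pos: [0.5712, 0.0604, 0.0562]
eef_rot: [0.957, 0.289, -0.0, 0.0]
contact_force: [-0.5, -0.2, -2.7]
opening: 0.221
t 35.0 tcp [0.5712 0.0604 0.0562] ang 33.59 tilt [-0. -0.] F [-0.5 -0.2 -2.7] M [0.16 0.05 0.07] open 0.221 q [ 0.15  0.9  -0.6   1.82  0.79  0.67 -0.33]
turn -0.0003 then dx dy dz [ 0.0005 -0.0014 -0.0215]
cur-frame [ 0.0005 -0.0014 -0.0215]
nominal cup [ 0.6331 -0.0329 -0.9845] under z 0.068
```

View pics/c11.png

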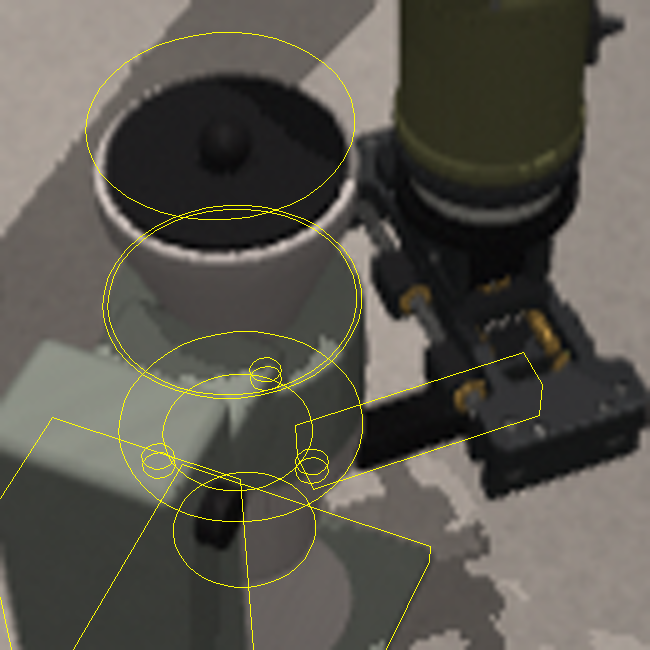

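```bash
python3 -m jog '[[0.0005,-0.0012,-0.0035,-0.0003,1],[0,0,0,0,1],[0,0,0,0,1],[0,0,0,0,1]]';python3 to.py .5708 .0619 .0777 33.7; python3 -m jog '[[0,0,-0.002,0,1],[0,0,-0.002,0,1],[0,0,0,0,1],[0,0,0,0,1],[0,0,0,0,1]]';python3 to.py .5708 .0619 .0777 33.7
```

```text
clock: 35.45
tool_pos: [0.5711, 0.0617, 0.0597]
eef_rot: [0.957, 0.29, -0.0, 0.0]
contact_force: [-0.4, 1.1, -2.2]
opening: 0.216
t 35.45 tcp [0.5711 0.0617 0.0597] ang 33.7 tilt [-0. -0.] F [-0.4  1.1 -2.2] M [ 0.16  0.02 -0.03] open 0.216 q [ 0.15  0.9  -0.61  1.82  0.79  0.68 -0.33]
turn 0.0 then dx dy dz [-0.0001 -0.0003 -0.018 ]
cur-frame [-0.0001 -0.0003 -0.018 ]
clock: 35.95
tool_pos: [0.5711, 0.0617, 0.0637]
eef_rot: [0.957, 0.29, -0.0, 0.0]
contact_force: [-0.1, -0.5, -3.4]
opening: 0.218
t 35.95 tcp [0.5711 0.0617 0.0637] ang 33.7 tilt [ 0. -0.] F [-0.1 -0.5 -3.4] M [0.21 0.07 0.04] open 0.218 q [ 0.16  0.89 -0.61  1.82  0.78  0.69 -0.32]
turn -0.0 then dx dy dz [-0.0001 -0.0003 -0.014 ]
cur-frame [-0.0001 -0.0003 -0.014 ]
```

```bash
python3 -m jog '[[0,0,-0.002,0,1],[0,0,-0.002,0,1],[0,0,0,0,1],[0,0,0,0,1]]';python3 to.py; python3 -m jog '[[0,0,-0.002,0,1],[0,0,-0.002,0,1],[0,0,0,0,1],[0,0,0,0,1]]';python3 to.py
```

```text
clock: 36.35
tool_pos: [0.5712, 0.0618, 0.0678]
eef_rot: [0.957, 0.29, 0.0, 0.0]
contact_force: [0.7, -0.6, -3.4]
opening: 0.221
t 36.35 tcp [0.5712 0.0618 0.0678] ang 33.7 tilt [ 0. -0.] F [ 0.7 -0.6 -3.4] M [ 0.2   0.03 -0.03] open 0.221 q [ 0.16  0.89 -0.62  1.82  0.77  0.69 -0.32]
clock: 36.75
tool_pos: [0.5711, 0.0618, 0.0718]
eef_rot: [0.957, 0.29, 0.0, 0.0]
contact_force: [0.5, -0.2, -2.9]
opening: 0.223
t 36.75 tcp [0.5711 0.0618 0.0718] ang 33.7 tilt [0. 0.] F [ 0.5 -0.2 -2.9] M [0.25 0.05 0.03] open 0.223 q [ 0.16  0.88 -0.62  1.82  0.77  0.7  -0.31]
```

```bash
python3 -m jog '[[0,0,-0.002,0,1],[0,0,-0.002,0,1],[0,0,-0.001,0,1],[0,0,0,0,1],[0,0,0,0,1]]';python3 to.py; python3 -m jog '[[0,0,-0.001,0,1],[0,0,-0.0005,0,1],[0,0,0,0,1],[0,0,0,0,1]]';python3 to.py
```

```text
clock: 37.25
tool_pos: [0.5711, 0.0617, 0.0767]
eef_rot: [0.957, 0.29, -0.0, 0.0]
contact_force: [-0.1, 0.7, -1.4]
opening: 0.222
t 37.25 tcp [0.5711 0.0617 0.0767] ang 33.7 tilt [ 0. -0.] F [-0.1  0.7 -1.4] M [0.24 0.04 0.02] open 0.222 q [ 0.17  0.87 -0.63  1.81  0.76  0.71 -0.31]
clock: 37.65
tool_pos: [0.5711, 0.0617, 0.0782]
eef_rot: [0.957, 0.29, -0.0, 0.0]
contact_force: [0.4, -0.0, -3.3]
opening: 0.218
t 37.65 tcp [0.5711 0.0617 0.0782] ang 33.7 tilt [-0. -0.] F [ 0.4 -0.  -3.3] M [ 0.21  0.05 -0.04] open 0.218 q [ 0.17  0.87 -0.63  1.81  0.76  0.71 -0.3 ]
```

```bash
python3 -m jog '[[0,0,-0.001,0,1],[0,0,0,0,1],[0,0,0,0,1]]';python3 to.py; python3 -m jog '[[0,0,-0.001,0,1],[0,0,0,0,1],[0,0,0,0,1]]';python3 to.py
```

```text
clock: 37.95
tool_pos: [0.5711, 0.0618, 0.0793]
eef_rot: [0.957, 0.29, 0.0, 0.0]
contact_force: [-0.1, -0.1, -2.5]
opening: 0.22
t 37.95 tcp [0.5711 0.0618 0.0793] ang 33.7 tilt [ 0. -0.] F [-0.1 -0.1 -2.5] M [0.17 0.02 0.02] open 0.22 q [ 0.17  0.87 -0.63  1.81  0.76  0.72 -0.3 ]
clock: 38.25
tool_pos: [0.5711, 0.0618, 0.0803]
eef_rot: [0.957, 0.29, 0.0, 0.0]
contact_force: [0.6, 0.8, -2.5]
opening: 0.217
t 38.25 tcp [0.5711 0.0618 0.0803] ang 33.7 tilt [ 0. -0.] F [ 0.6  0.8 -2.5] M [ 0.25  0.04 -0.02] open 0.217 q [ 0.17  0.87 -0.63  1.81  0.76  0.72 -0.3 ]
```

```bash
python3 -m jog '[[0,0,-0.001,0,1],[0,0,0,0,1],[0,0,0,0,1]]';python3 to.py; python3 -m jog '[[0,0,-0.001,0,1],[0,0,0,0,1],[0,0,0,0,1]]';python3 to.py
```

```text
clock: 38.55
tool_pos: [0.5708, 0.0619, 0.081]
eef_rot: [0.957, 0.29, -0.0, -0.0]
contact_force: [0.4, 0.1, -4.6]
opening: 0.219
t 38.55 tcp [0.5708 0.0619 0.081 ] ang 33.71 tilt [-0.  0.] F [ 0.4  0.1 -4.6] M [0.46 0.04 0.01] open 0.219 q [ 0.17  0.87 -0.63  1.81  0.75  0.72 -0.3 ]
clock: 38.85
tool_pos: [0.5706, 0.0621, 0.0819]
eef_rot: [0.957, 0.29, -0.0, -0.0]
contact_force: [-0.4, 1.9, -6.5]
opening: 0.221
t 38.85 tcp [0.5706 0.0621 0.0819] ang 33.72 tilt [-0.001  0.   ] F [-0.4  1.9 -6.5] M [0.87 0.32 0.05] open 0.221 q [ 0.17  0.87 -0.63  1.81  0.75  0.72 -0.3 ]
```

```bash
python3 -m jog '[[0,0,0.003,0,1],[0,0,0,0,1],[-0.00586,0.00015,0,-0.00833,1],[-0.00586,0.00015,0,-0.00833,1],[-0.00586,0.00015,0,-0.00833,1],[0,0,0,0,1],[0,0,0,0,1],[0,0,0,0,1]]';python3 - <<'E'
import numpy as np
m=np.array([.6328,-.0313])
for a in (42.7,48.7,54.7,60.7,66.7,72.7,78.7):
    y=np.radians(a-90); print(a,np.round(m-.112*np.array([np.cos(y),np.sin(y)]),4))
E
python3 to.py .5535 .0453 .079 42.7
```

```text
clock: 39.65
tool_pos: [0.5579, 0.0512, 0.0795]
eef_rot: [0.932, 0.364, 0.001, 0.0]
contact_force: [0.1, 0.3, -2.2]
opening: 0.22
42.7 [0.5568 0.051 ]
48.7 [0.5487 0.0426]
54.7 [0.5414 0.0334]
60.7 [0.5351 0.0235]
66.7 [0.5299 0.013 ]
72.7 [0.5259 0.002 ]
78.7 [ 0.523  -0.0094]
t 39.65 tcp [0.5579 0.0512 0.0795] ang 42.65 tilt [0.001 0.   ] F [ 0.1  0.3 -2.2] M [0.2  0.07 0.03] open 0.22 q [ 0.21  0.87 -0.66  1.86  0.81  0.71 -0.19]
turn -0.0001 then dx dy dz [-0.0072  0.0014  0.0005]
cur-frame [-0.0072  0.0014  0.0005]
```

```bash
python3 -m jog '[[-0.0062,-0.0001,0,-0.00833,1],[-0.00586,0.0001,0,-0.00833,1],[0,0,0,0,1],[0,0,0,0,1],[0,0,0,0,1]]';python3 to.py .5487 .0426 .079 48.7;python3 -m jog '[[-0.00586,0.00015,0,-0.00833,1],[-0.00586,0.00015,0,-0.00833,1],[-0.00586,0.00015,0,-0.00833,1],[-0.00586,0.00015,0,-0.00833,1],[0,0,0,0,1],[0,0,0,0,1],[0,0,0,0,1]]';python3 to.py .5351 .0235 .079 60.7
```

```text
clock: 40.15
tool_pos: [0.5491, 0.043, 0.0793]
eef_rot: [0.911, 0.412, 0.0, -0.0]
contact_force: [-0.4, 0.9, -3.2]
opening: 0.221
t 40.15 tcp [0.5491 0.043  0.0793] ang 48.64 tilt [0.001 0.   ] F [-0.4  0.9 -3.2] M [0.16 0.07 0.02] open 0.221 q [ 0.23  0.87 -0.69  1.88  0.84  0.71 -0.11]
turn -0.0002 then dx dy dz [-0.0006 -0.      0.0003]
cur-frame [-0.0006 -0.      0.0003]
clock: 40.85
tool_pos: [0.5355, 0.024, 0.0793]
eef_rot: [0.863, 0.505, 0.0, -0.0]
contact_force: [-0.2, -0.1, -2.7]
opening: 0.222
t 40.85 tcp [0.5355 0.024  0.0793] ang 60.65 tilt [0.001 0.   ] F [-0.2 -0.1 -2.7] M [ 0.17  0.07 -0.  ] open 0.222 q [ 0.29  0.87 -0.73  1.93  0.89  0.71  0.07]
turn -0.0001 then dx dy dz [-0.0007 -0.0001  0.0003]
cur-frame [-0.0007 -0.0001  0.0003]
```

```bash
python3 -m jog '[[-0.0062,0.00015,0,-0.00833,1],[-0.00586,0.00015,0,-0.00833,1],[-0.00586,0.00015,0,-0.00833,1],[-0.00586,0.00015,0,-0.00833,1],[0,0,0,0,1],[0,0,0,0,1]]';python3 to.py .5259 .002 .079 72.7;python3 -m jog '[[-0.00586,0.00015,0,-0.00833,1],[-0.00586,0.00015,0,-0.00833,1],[0,0,0,0,1],[0,0,0,0,1],[0,0,0,0,1]]';python3 to.py .523 -.0094 .079 78.7;  python3 - <<'E'
from cf import *
k=r.snapshot('scene')
cv2.imwrite('pics/s15.png',cv2.resize(k[140:360,210:400,::-1],None,fx=2.7,fy=2.7))
E
```

```text
clock: 41.45
tool_pos: [0.5259, 0.0021, 0.0793]
eef_rot: [0.806, 0.592, 0.0, -0.0]
contact_force: [-0.8, 0.7, -2.6]
opening: 0.222
t 41.45 tcp [0.5259 0.0021 0.0793] ang 72.6 tilt [0. 0.] F [-0.8  0.7 -2.6] M [0.13 0.12 0.02] open 0.222 q [ 0.36  0.87 -0.78  1.95  0.94  0.73  0.26]
turn -0.0003 then dx dy dz [-0.0001  0.      0.0003]
cur-frame [-0.0001  0.      0.0003]
clock: 41.95
tool_pos: [0.5232, -0.0092, 0.0793]
eef_rot: [0.774, 0.634, 0.0, 0.0]
contact_force: [0.7, 0.8, -2.5]
opening: 0.221
t 41.95 tcp [ 0.5232 -0.0092  0.0793] ang 78.62 tilt [0.001 0.   ] F [ 0.7  0.8 -2.5] M [ 0.08 -0.07 -0.02] open 0.221 q [ 0.39  0.88 -0.8   1.96  0.96  0.74  0.37]
turn -0.0002 then dx dy dz [-0.0002 -0.0002  0.0003]
cur-frame [-0.0002 -0.0002  0.0003]
nominal cup [ 0.633  -0.0313 -0.1986] under z 0.0911
```

View pics/s15.png

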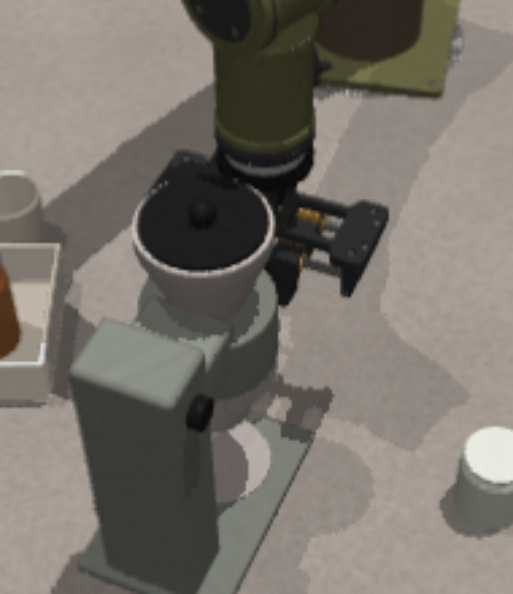

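```bash
python3 -m jog '[[0,0,0.0015,0,1],[0,0,0.0015,0,1],[0,0,0,0,1],[0,0,0,0,1],[0,0,0,0,1]]';python3 to.py; python3 -m jog '[[0,0,0.001,0,1],[0,0,0,0,1],[0,0,0,0,1]]';python3 to.py
```

```text
clock: 42.5
tool_pos: [0.523, -0.0093, 0.0763]
eef_rot: [0.773, 0.634, 0.0, -0.0]
contact_force: [2.5, 1.8, -1.6]
opening: 0.219
t 42.5 tcp [ 0.523  -0.0093  0.0763] ang 78.7 tilt [0.001 0.   ] F [ 2.5  1.8 -1.6] M [ 0.3  -0.24  0.13] open 0.219 q [ 0.39  0.88 -0.8   1.96  0.97  0.74  0.36]
clock: 42.8
tool_pos: [0.5231, -0.0095, 0.0753]
eef_rot: [0.773, 0.634, 0.0, 0.0]
contact_force: [2.0, 1.4, -2.1]
opening: 0.218
t 42.8 tcp [ 0.5231 -0.0095  0.0753] ang 78.69 tilt [0.001 0.   ] F [ 2.   1.4 -2.1] M [ 0.34 -0.35  0.14] open 0.218 q [ 0.39  0.88 -0.8   1.96  0.97  0.73  0.36]
```

```bash
python3 -m jog '[[0,0,0.001,0,1],[0,0,0,0,1],[0,0,0,0,1]]';python3 to.py; python3 -m jog '[[0,0,0.001,0,1],[0,0,0,0,1],[0,0,0,0,1]]';python3 to.py
```

```text
clock: 43.1
tool_pos: [0.5232, -0.0096, 0.0744]
eef_rot: [0.773, 0.634, 0.0, 0.0]
contact_force: [3.4, 1.3, -2.5]
opening: 0.22
t 43.1 tcp [ 0.5232 -0.0096  0.0744] ang 78.69 tilt [0.001 0.   ] F [ 3.4  1.3 -2.5] M [ 0.34 -0.64  0.09] open 0.22 q [ 0.39  0.89 -0.8   1.96  0.97  0.73  0.36]
clock: 43.4
tool_pos: [0.5233, -0.0095, 0.0734]
eef_rot: [0.773, 0.634, 0.001, 0.0]
contact_force: [4.2, 1.3, -0.2]
opening: 0.224
t 43.4 tcp [ 0.5233 -0.0095  0.0734] ang 78.68 tilt [0.001 0.   ] F [ 4.2  1.3 -0.2] M [ 0.31 -0.86  0.15] open 0.224 q [ 0.39  0.89 -0.8   1.96  0.98  0.73  0.36]
```

```bash
python3 -m jog '[[0,0,0.0007,0,1],[0,0,0,0,1],[0,0,0,0,1]]' 10;python3 to.py; python3 -m jog '[[0,0,0,0,1],[0,0,0,0,1],[0,0,0,0,1]]' 3;python3 to.py
```

```text
clock: 43.7
tool_pos: [0.5234, -0.0097, 0.0728]
eef_rot: [0.773, 0.634, 0.001, 0.0]
contact_force: [4.2, 0.4, 3.4]
opening: 0.226
t 43.7 tcp [ 0.5234 -0.0097  0.0728] ang 78.67 tilt [ 0.001 -0.   ] F [4.2 0.4 3.4] M [ 0.25 -1.15 -0.02] open 0.226 q [ 0.39  0.89 -0.79  1.97  0.98  0.73  0.36]
clock: 44.0
tool_pos: [0.5227, -0.0097, 0.0725]
eef_rot: [0.773, 0.634, 0.0, -0.0]
contact_force: [5.0, 0.2, 1.4]
opening: 0.223
t 44.0 tcp [ 0.5227 -0.0097  0.0725] ang 78.68 tilt [-0.  0.] F [5.  0.2 1.4] M [ 0.24 -0.96  0.01] open 0.223 q [ 0.39  0.89 -0.79  1.97  0.98  0.73  0.36]
```

```bash
python3 -m jog '[[0,0,0,0,0.74],[0,0,0,0,0.7],[0,0,0,0,0.6],[0,0,0,0,0.4],[0,0,0,0,0.2],[0,0,0,0,0],[0,0,0,0,0],[0,0,0,0,0],[0,0,0,0,0],[0,0,0,0,0]]' 5;python3 to.py;   python3 - <<'E'
from cf import *
k=r.snapshot('scene')
cv2.imwrite('pics/s16.png',cv2.resize(k[140:360,210:400,::-1],None,fx=2.7,fy=2.7))
E
```

```text
clock: 45.0
tool_pos: [0.5228, -0.0097, 0.0725]
eef_rot: [0.773, 0.634, 0.0, 0.0]
contact_force: [-1.4, 0.5, -0.4]
opening: 0.987
t 45.0 tcp [ 0.5228 -0.0097  0.0725] ang 78.68 tilt [ 0. -0.] F [-1.4  0.5 -0.4] M [ 0.06 -0.17  0.02] open 0.987 q [ 0.39  0.89 -0.79  1.97  0.98  0.73  0.36]
nominal cup [ 0.6326 -0.0317 -0.1975] under z 0.0843
```

View pics/s16.png

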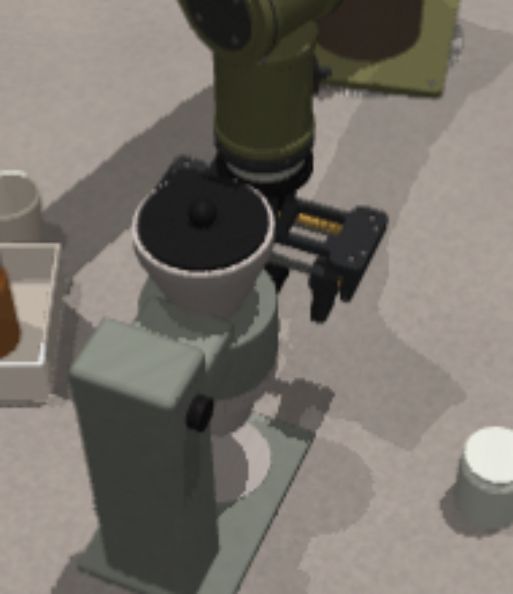

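```bash
python3 -m jog '[[0,-0.01,0,0,0],[0,-0.02,0,0,0],[0,-0.02,0,0,0],[0,-0.02,0,0,0],[0,-0.02,0,0,0],[0,0,-0.03,0,0],[0,0,-0.04,0,0],[0,0,-0.04,0,0],[0.04,0,0,0,0],[0.05,0,0,0,0],[0.05,0,0,0,0],[0.05,0,0,0,0],[0.05,0,0,0,0],[0.05,0,0,0,0],[0,0,0,0,0],[0,0,0,0,0],[0,0,0,0,0]]';python3 to.py;   python3 - <<'E'
from cf import *
k=r.snapshot('scene')
P={'mill':[.6328,-.0313,-.198],'cup':[.6328,-.0313,-.198],'jar':[.535,-.271,0],'tin_center':[.6235,.2005,0],'sauce_center':[.7,.311,0],'mug_center':[.405,-.2975,0]}
overlay('scene',k,P,(170,180,470,400),2.6,'s17',{'cup':.085,'jar':.004})
t=r.snapshot('top')
overlay('top',t,P,(160,130,480,320),2.5,'t17',{'cup':.085,'jar':.004})
E
```

```text
clock: 46.75
tool_pos: [0.4909, 0.2904, 0.182]
eef_rot: [0.774, 0.634, -0.001, 0.001]
contact_force: [-0.1, -0.3, -0.8]
opening: 1.004
t 46.75 tcp [0.4909 0.2904 0.182 ] ang 78.65 tilt [-0.001 -0.003] F [-0.1 -0.3 -0.8] M [ 0.03 -0.2   0.03] open 1.004 q [-0.13  0.78 -0.88  1.74  0.71  0.98  0.08]
nominal cup [ 0.6007  0.2684 -0.1981] under z 0.1938
```

View pics/s17.png

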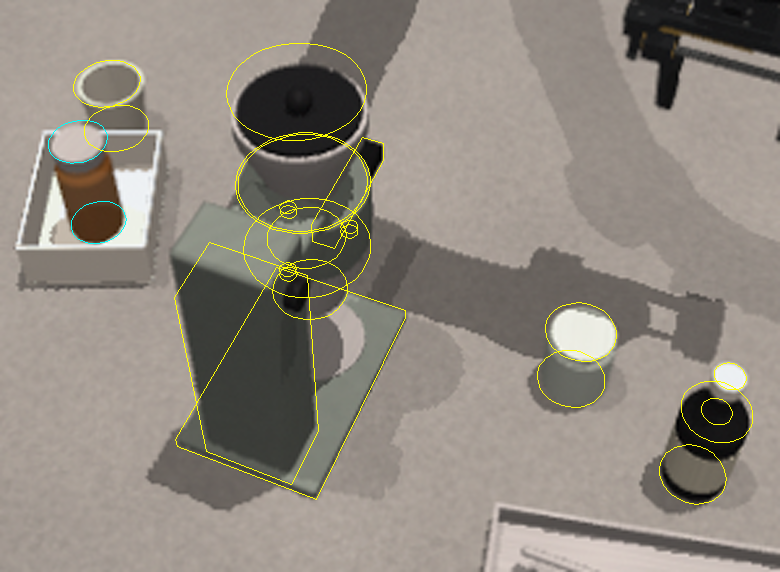

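View pics/t17.png

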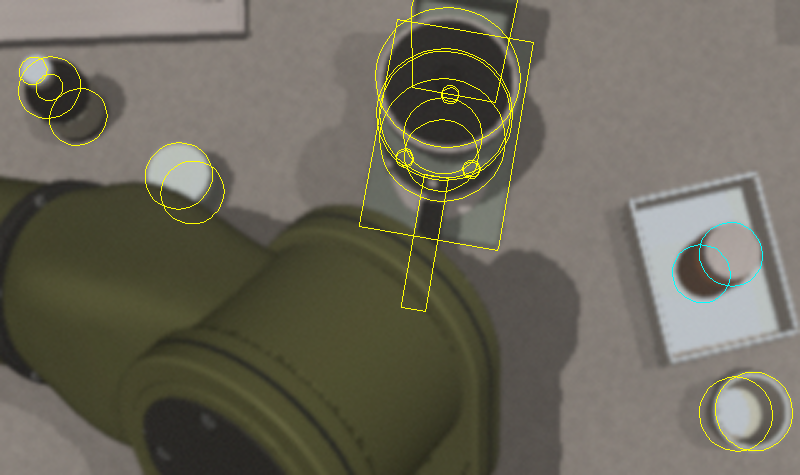

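```bash
python3 to.py .25 .55 .2; python3 -m jog '[[0.04,-0.04,-0.01,0,0],[0.04,-0.04,-0.01,0,0],[0.03,-0.04,0,0,0],[0.03,-0.04,0,0,0],[0.03,-0.04,0,0,0],[0.03,-0.04,0,0,0],[0.02,-0.02,0,0,0],[0,0,0,0,0],[0,0,0,0,0],[0,0,0,0,0]]';python3 to.py;   python3 - <<'E'
from cf import *
k=r.snapshot('scene')
P={'cup':[.6328,-.0313,-.198]}
g=lambda a:np.clip((a/255.)**.6*255,0,255).astype(np.uint8)
overlay('scene',g(k),P,(250,200,350,330),4.5,'s18',{'cup':.085})
t=r.snapshot('top')
overlay('top',g(t),P,(290,130,400,270),4.2,'t18',{'cup':.085})
x=cv2.imread('pics/s18.png');y=cv2.imread('pics/t18.png');h=max(x.shape[0],y.shape[0])
p=lambda i:np.pad(i,((0,h-i.shape[0]),(0,0),(0,0)))
o=np.hstack([p(x),p(y)])[:,:];cv2.imwrite('pics/st18.png',cv2.resize(o,None,fx=.85,fy=.85))
E
```

```text
t 46.85 tcp [0.4915 0.2901 0.1822] ang 78.58 tilt [-0.    -0.002] F [-0.4 -0.5 -0.3] M [ 0.02 -0.14  0.01] open 0.999 q [-0.13  0.78 -0.88  1.74  0.71  0.98  0.08]
turn -0.0 then dx dy dz [ 0.2069 -0.2882 -0.0178]
cur-frame [ 0.2069 -0.2882 -0.0178]
clock: 47.85
tool_pos: [0.2901, 0.5447, 0.1995]
eef_rot: [0.774, 0.633, -0.0, 0.001]
contact_force: [-0.0, -0.6, -0.5]
opening: 0.998
t 47.85 tcp [0.2901 0.5447 0.1995] ang 78.5 tilt [ 0.001 -0.002] F [-0.  -0.6 -0.5] M [ 0.06 -0.11 -0.01] open 0.998 q [-0.72  0.8  -0.84  1.58  0.66  1.07 -0.37]
nominal cup [ 0.3999  0.5224 -0.2008] under z 0.2113
```

View pics/st18.png

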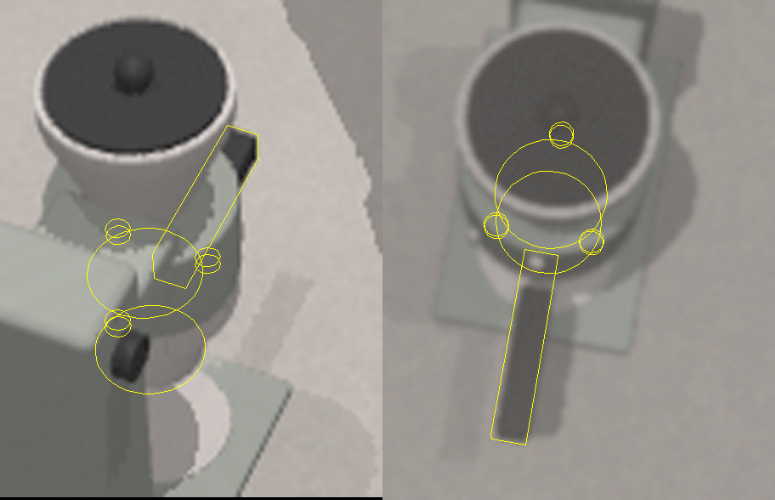

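```bash
python3 -m jog '[[0,0,0,0,0],[0,0,0,0,0],[0,0,0,0,0]]'; python3 -c "
from plant import r
r.finish_job()"
```

```text
clock: 48.25
tool_pos: [0.2881, 0.5466, 0.1999]
eef_rot: [0.774, 0.634, 0.0, 0.0]
contact_force: [-0.0, 0.4, -0.6]
opening: 1.002
the job is handed in; nothing more can be done
```

I stood the jar upright in the tub, then locked the cup in the mill's head with its handle straight out the front. I handed the job in at 48.3 s, within the 72 s limit. The hand-in gave no verdict.

**Jar:** in the last pictures it stands upright near the middle of the tub, at about (0.535, -0.271).

**Cup:**
- **Entry and turn:** it went up through the mouths and made the whole 45° turn without resistance.
- **Lowering:** it came to rest about 7.8 mm below the ceiling contact. I expected 6 mm in the pockets and about 3.5 mm on the sills, so I read this as locked.
- **Side force:** 2 to 5 N appeared while lowering and was gone once I let go.
- **Final look:** the handle lines up with the locked pose to within about 0.02 rad in the top view. In the scene view its end sits 1 to 2 pixels low, a tilt I put at 0.035 rad or less. The pictures are too coarse to check the height to a millimetre, so that rests on the lowering depth.

**Problem on the way:** the real fingertips sit about 31.5 mm higher than the reported tool position. My first two grips closed above the cup's handle and missed, without disturbing the cup visibly. I measured the offset by touching the table and gripped again. Because of the same offset, the jar was held by its cap.

**Bystanders and arm:** the bottle, tin and mug show no visible shift from their starting places, and the arm ended clear of everything.

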